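Change the battery packs in the charging cradle and set the charging supply

TASK

The packs in the charging cradle are charged: turn the supply's knob down to zero, raise the hold-down bar and tip it right back, slide those packs out from under the contact hood and lay them flat in the blue tray. Load each empty pack from the table into a bay, contacts first and pushed fully home against the stop, and lower the hold-down bar fully. Only then turn the knob up until its pointer stands at the metal marker on the scale; do not move the marker, and leave the multimeter, solder spool and spray can alone.

Things in the scene. Friction and masses are not known exactly. Their poses are not given: they have to be found in the camera images.
- cradle: Charging cradle, fixed; origin on the table, x from its open front to the contacts, z up. Aluminium plate, top 8 mm above the table, x=-85 to 115 mm, 270 mm wide. Three bays along y at -78, 0, 78 mm, open to the front. The grey rear block is the stop, face at x=75 mm. Black ribs 6 mm high, 26 wide, from x=0 to 75 mm, leave lanes 52 mm wide.
- bay1 (a point): Home point of bay 1: where a pack's centre lies (27 mm above the table) when it is fully home against the stop, its x axis along the cradle's x. A contact hood (underside 49 mm, top 57 mm above the table) covers the bay from 38 mm beyond this point (+x) on, so a pack can be lifted out or set down only at least 22 mm short of home; under the hood it slides.
- bay2 (a point): Home point of bay 2: where a pack's centre lies (27 mm above the table) when it is fully home against the stop, its x axis along the cradle's x. A contact hood (underside 49 mm, top 57 mm above the table) covers the bay from 38 mm beyond this point (+x) on, so a pack can be lifted out or set down only at least 22 mm short of home; under the hood it slides.
- bay3 (a point): Home point of bay 3: where a pack's centre lies (27 mm above the table) when it is fully home against the stop, its x axis along the cradle's x. A contact hood (underside 49 mm, top 57 mm above the table) covers the bay from 38 mm beyond this point (+x) on, so a pack can be lifted out or set down only at least 22 mm short of home; under the hood it slides.
- hold_bar (a joint): Hinge of the hold-down bar, rad: 0 closed, 1.75 fully tipped back. A round steel rail, 12 mm thick, 246 long, along the cradle's y, on two side arms hinged behind the stop. Three rubber-tipped feet hang from it over the bays; closed, they stand just in front of the packs' ribs, so no pack slides out, and a pack over 3 mm short of home blocks the bar. Stiff hinge (0.25 N m): it stays where left.
- bar_grip (a point): Middle of one of the two black sleeves on the rail (13 mm thick, 40 long, between the bays; this one at y=39 mm), moves with the bar; a place to pinch it from above. Closed it is at x=20 mm, 83 mm above the table, in the cradle's frame; the hinge line is level, along y, at x=95 mm, 62 mm above the table: it swings about that at 78 mm radius, up and to the rear (+x). The rail can turn in the grip.
- full1_mid (a point): Centre of a battery pack (half-way up, 19 mm above its underside): black block 120 mm long (x), 44 wide, 38 high, about 0.3 kg, brass contacts at its +x end, paper label near the other, a 10 mm high grey cross rib on top 14 to 24 mm from its middle towards the contacts. Charged; starts home in a bay. 1 or 2 of the 3 charged packs are present.
- full2_mid (a point): Centre of a battery pack (half-way up, 19 mm above its underside): black block 120 mm long (x), 44 wide, 38 high, about 0.3 kg, brass contacts at its +x end, paper label near the other, a 10 mm high grey cross rib on top 14 to 24 mm from its middle towards the contacts. Charged; starts home in a bay. 1 or 2 of the 3 charged packs are present.
- full3_mid (a point): Centre of a battery pack (half-way up, 19 mm above its underside): black block 120 mm long (x), 44 wide, 38 high, about 0.3 kg, brass contacts at its +x end, paper label near the other, a 10 mm high grey cross rib on top 14 to 24 mm from its middle towards the contacts. Charged; starts home in a bay. 1 or 2 of the 3 charged packs are present.
- empty1_mid (a point): Centre of a battery pack (half-way up, 19 mm above its underside): black block 120 mm long (x), 44 wide, 38 high, about 0.3 kg, brass contacts at its +x end, paper label near the other, a 10 mm high grey cross rib on top 14 to 24 mm from its middle towards the contacts. Empty (discharged); starts on the table. 2 or 3 empty packs are present.
- empty2_mid (a point): Centre of a battery pack (half-way up, 19 mm above its underside): black block 120 mm long (x), 44 wide, 38 high, about 0.3 kg, brass contacts at its +x end, paper label near the other, a 10 mm high grey cross rib on top 14 to 24 mm from its middle towards the contacts. Empty (discharged); starts on the table. 2 or 3 empty packs are present.
- empty3_mid (a point): Centre of a battery pack (half-way up, 19 mm above its underside): black block 120 mm long (x), 44 wide, 38 high, about 0.3 kg, brass contacts at its +x end, paper label near the other, a 10 mm high grey cross rib on top 14 to 24 mm from its middle towards the contacts. Empty (discharged); starts on the table. 2 or 3 empty packs are present.
- empty1_end (a point): Middle of the contact end face of empty1, 60 mm along x from empty1_mid.
- empty2_end (a point): Middle of the contact end face of empty2, 60 mm along x from empty2_mid.
- empty3_end (a point): Middle of the contact end face of empty3, 60 mm along x from empty3_mid.
- tray_in (a point): Centre of the inner floor of the shallow blue tray for charged packs (fixed); 160 mm (x) by 180 mm (y) outside, walls 4 mm thick, rim 16 mm above the table, floor 4 mm: room for two packs lying along its x, side by side.
- knob (a joint): Knob of the charging supply, rad: 0 = zero of the scale (end stop), grows clockwise seen from above, to 4.71 (other end stop). Friction 0.04 N m: it stays where left.
- knob_grip (a point): On the knob's upright axis, 26 mm above the top panel of the supply (fixed grey box 160 mm square, 55 high), a good height to grip. The knob's bar grip is 16 mm thick, 56 long, 8 to 36 mm above the panel, on a skirt of 30 mm radius. The x axis of this point runs along the bar, the way the white pointer line points.
- knob_pointer (a point): Point 50 mm from the knob's axis in the direction of its pointer, on the scale ring; turns with the knob.
- marker (a joint): Where the metal marker stands on the dial, in the radians of joint knob: the knob is at the mark when the two are equal. The marker itself is to stay where it is.
- mark (a point): Point 50 mm from the knob's axis at the tip of the marker, a bare-metal wedge 20 mm long, 3 mm high, on the panel just outside the ring of white ticks.
- meter: Multimeter, 145 x 75 x 32 mm, loose, not to be disturbed.
- spool: Solder spool, 60 mm across, 42 high, loose, not to be disturbed.
- spray: Spray can, 52 mm across, 150 high, loose, not to be disturbed.

How it is judged:
On the way, in this order (a step that is already met when the one before it is completed fails the run):
1. the knob is turned down to zero (value of joint knob below 0.12 rad), for 0.2 s.
2. the hold-down bar is raised and tipped back (value of joint hold_bar above 1.3 rad), for 0.2 s.
3. with the knob still at zero, the charged packs in the tray and the empty packs home in bays, the bar is lowered fully (value of joint knob below 0.12 rad and value of joint hold_bar below 0.06 rad and x of full1_mid in the frame of tray_in between -0.05 and 0.05 m and y of full1_mid in the frame of tray_in between -0.08 and 0.08 m and z of each of full1_mid, full2_mid, full3_mid in the frame of tray_in below 0.025 m and angle between each of full1_mid, full2_mid, full3_mid, empty1_mid, empty2_mid, empty3_mid's own z axis and vertical below 0.12 rad and x of full2_mid in the frame of tray_in between -0.05 and 0.05 m and y of full2_mid in the frame of tray_in between -0.08 and 0.08 m and x of full3_mid in the frame of tray_in between -0.05 and 0.05 m and y of full3_mid in the frame of tray_in between -0.08 and 0.08 m and x of each of empty1_end, empty2_end, empty3_end in the frame of cradle above 0.071 m and z of each of empty1_mid, empty2_mid, empty3_mid in the frame of cradle below 0.033 m and (horizontal distance between empty1_mid and bay1 below 0.008 m or horizontal distance between empty1_mid and bay2 below 0.008 m or horizontal distance between empty1_mid and bay3 below 0.008 m) and (horizontal distance between empty2_mid and bay1 below 0.008 m or horizontal distance between empty2_mid and bay2 below 0.008 m or horizontal distance between empty2_mid and bay3 below 0.008 m) and (horizontal distance between empty3_mid and bay1 below 0.008 m or horizontal distance between empty3_mid and bay2 below 0.008 m or horizontal distance between empty3_mid and bay3 below 0.008 m)), for 0.2 s.
4. the knob is turned up to the marker (distance between knob_pointer and mark below 0.005 m), for 0.2 s.
At the end, for the whole second after the job is handed in: Charged packs flat on the tray floor (within 6 mm); empty packs home in bays, contact end within 4 mm of the stop, centre within 8 mm of the home point; bar down (0.06 rad); pointer at the marker (5 mm at 50 mm radius, 0.1 rad); packs at rest (distance between knob_pointer and mark below 0.005 m and value of joint hold_bar below 0.06 rad and x of full1_mid in the frame of tray_in between -0.05 and 0.05 m and y of full1_mid in the frame of tray_in between -0.08 and 0.08 m and z of each of full1_mid, full2_mid, full3_mid in the frame of tray_in below 0.025 m and angle between each of full1_mid, full2_mid, full3_mid, empty1_mid, empty2_mid, empty3_mid's own z axis and vertical below 0.12 rad and x of full2_mid in the frame of tray_in between -0.05 and 0.05 m and y of full2_mid in the frame of tray_in between -0.08 and 0.08 m and x of full3_mid in the frame of tray_in between -0.05 and 0.05 m and y of full3_mid in the frame of tray_in between -0.08 and 0.08 m and x of each of empty1_end, empty2_end, empty3_end in the frame of cradle above 0.071 m and z of each of empty1_mid, empty2_mid, empty3_mid in the frame of cradle below 0.033 m and (horizontal distance between empty1_mid and bay1 below 0.008 m or horizontal distance between empty1_mid and bay2 below 0.008 m or horizontal distance between empty1_mid and bay3 below 0.008 m) and (horizontal distance between empty2_mid and bay1 below 0.008 m or horizontal distance between empty2_mid and bay2 below 0.008 m or horizontal distance between empty2_mid and bay3 below 0.008 m) and (horizontal distance between empty3_mid and bay1 below 0.008 m or horizontal distance between empty3_mid and bay2 below 0.008 m or horizontal distance between empty3_mid and bay3 below 0.008 m) and linear speed of each of full1, full2, full3, empty1, empty2, empty3 below 0.03 m/s); the robot touches nothing.
It fails at once if the multimeter is moved by more than 3 cm (distance of meter from where it was at the start of the episode above 0.03 m).
It fails at once if the solder spool is moved by more than 3 cm (distance of spool from where it was at the start of the episode above 0.03 m).
It fails at once if the spray can is moved by more than 3 cm (distance of spray from where it was at the start of the episode above 0.03 m).
It fails at once if the marker is moved on the scale (distance of mark from where it was at the start of the episode above 0.005 m).
Of full1, full2, full3 only 1 to 2 are there at a start; the rules pass over those that are not, and their reading is None.
Of empty1, empty2, empty3 only 2 to 3 are there at a start; the rules pass over those that are not, and their reading is None.
At some moment in a run one of empty1, empty2, empty3 may be knocked a few centimetres aside while the robot is not near it.
Once in a run the grip may slacken for a moment while it holds something.
It also fails if it takes over 210 s, if anything falls off the work surface, if the arm or the gripper's body presses on something with over 40 N, if the wrist force passes 120 N, or if a joint passes its speed limit or range.

ROBOT

A 6-joint arm with a two-finger parallel gripper is mounted at the origin on the work surface. World frame = base frame: x ahead of the robot, y to its left, z up, the work surface at z = 0. Lengths are in m, angles in rad, forces in N, time in s.
With the tool pointing down it reaches from about 0.3 to 0.875 m from the base axis. Payload 6.4 kg.
Tool frame: the origin (TCP) lies on the mounting face of the last link; the fingertips stand 173 mm ahead of it and the grasp point (between the pads) lies 155 mm ahead of it (ctrl.tip_reach is the distance from the TCP to the fingertips, in m); z points along the fingers, y is the line along which they close (so a half turn about z gives the same grasp; the last joint's range is limited). The gripper opens to 85 mm and grips with 20 to 120 N. Pads are 22 mm wide; open, the fingers measure 114 mm over their backs; the gripper's body (76 mm by 85 mm) begins 54 mm behind the grasp point. The pads swing forward as they close: fully open they stand 13 mm farther back than shut.
Start: joints at [-1.473, 0.181, 1.607, -0, 1.354, -0.206], TCP at [0.172, -0.549, 0.405] pointing down, gripper open.
Joint ranges: [-2.99, 2.99], [-0.89, 2.07], [0.3, 2.58], [-1.14, 4.28], [0, 2.63], [-3.12, 3.12]. Speed limits (rad/s): [2.57, 2.57, 3.01, 3.14, 3.14, 3.14].

INTERFACE

Orientations are given as a unit quaternion [w, x, y, z].
In Python, from bench import ctrl gives the robot as it stands.
- The arm moves only by the shell command python3 -m pendant 'ROWS'. ROWS is JSON, a list that holds one entry, the list of rows, each a list of 7 numbers: the opening, from 0 (shut) to 1 (fully open), then the shift along the tool's x, y, z in mm, then the turn, a rotation vector about the tool's x, y, z in rad. A call has 1 to 5 rows; each row is the pose to reach, as a shift and turn from the pose commanded when the call began, along the tool's axes at that moment; what a row does not reach only later rows make up. A row lasts 1/12 s, in which the tool goes at most 41.7 mm and 7.16 degrees, less where a joint would pass 70% of its speed; a pose out of reach is approached as far as the arm can. A call with a gripper value outside its range is refused whole. The fingers move at their own pace and stop on an object; the grip force is fixed at half the most. Time passes only in rows, so rows that repeat a pose let the fingers close. It gives the time, the measured TCP pose, the force, the opening and the grip force at its end, in the units of the state.
- ctrl.get_obs(): the state, without advancing time (a new reading comes with each control period).
- ctrl.camera(name): name is "scene" or "top" or "wrist"; returns the picture (420x560x3 uint8, red, green, blue); there is no depth.
- ctrl.camera_params(name): a dict with "mtx" (3x3 intrinsics, pixels), "world_from_camera" (4x4, takes a point from camera to world coordinates); the wrist camera has in their place "tool_from_camera" (4x4, takes a point from camera to tool coordinates, whose origin is the TCP and whose axes are the flange's). Camera axes: x right, y down, z forward; pixel columns grow to the right and rows downward; lengths in m; the calibration is good to about 2 mm. A picture is of the moment at which its call begins: read the wrist's pose just before it. camera_params takes no time and is no camera call.
- ctrl.hand_in(): hands the job in; it is judged then, once.
Trained networks look in the newest picture that a camera, given by its name, has taken for a name from the list of things; names that differ only in an ending like _2 or _b are one class to them, and where a whole thing is asked for, a point or a joint stands for the part that bears it (a point fixed in the world has none). Each returns a list of dicts, best first, with "confidence" (0 to 1); they miss things now and then, are a little off and sometimes report something else, mostly with a low value. They report only what shows in the picture. A call takes as long as a camera call.
- ctrl.boxes_of(camera, name): "point" ([column, row] as shares, 0 to 1, of the picture: columns of its width, rows of its height, amid what is visible of it).
The state is a dict: "time_s": time; "q": joint angles; "dq": joint speeds; "joint_efforts": joint torques, N m; "eef_pos": TCP position; "eef_rot": TCP orientation; "wrist_force": force on the tool from outside, world axes, zero at the start; "torque": the same for the moment, N m; "opening": opening from 0.0 (shut) to 1.0 (fully open); "grasp_force": force on a finger pad.
Only numpy, scipy, OpenCV 4.12 (cv2) and the standard library are available. Lean on these libraries where they do the work, as an engineer would, in place of code of your own. Each camera call takes 0.05 s, during which the arm holds its last target. There are 200 camera calls.

## Working session

There is one attempt and no reset: what is moved stays moved. The work goes in short steps, Python scripts to look and compute and a shell command to move; the robot and the scene stay as the last step left them, time stands still between calls to the robot, and variables do not carry over. Pictures are saved under pics/ and viewed, at most 14 in all, crops included, and the job is handed in when it is done.

```bash
ls; mkdir -p pics; cat > h.py <<'E'
import numpy as np, cv2
from bench import ctrl
from scipy.spatial.transform import Rotation as R
def T(cam):
    p=ctrl.camera_params(cam); K=np.array(p["mtx"])
    if "world_from_camera" in p: return K,np.array(p["world_from_camera"])
    o=ctrl.get_obs(); M=np.eye(4); q=o["eef_rot"]; M[:3,:3]=R.from_quat([q[1],q[2],q[3],q[0]]).as_matrix(); M[:3,3]=o["eef_pos"]
    return K,M@np.array(p["tool_from_camera"])
def px2w(K,M,u,v,z):
    d=M[:3,:3]@np.linalg.solve(K,[u,v,1.]); o=M[:3,3]; return o+d*(z-o[2])/d[2]
def w2px(K,M,P):
    c=np.linalg.inv(M)@np.append(P,1); p=K@c[:3]; return p[:2]/p[2]
def snap(cam,name):
    KM=T(cam); im=ctrl.camera(cam); cv2.imwrite(f"pics/{name}.png",im[:,:,::-1]); return KM,im
def tool():
    o=ctrl.get_obs(); q=o["eef_rot"]; return np.array(o["eef_pos"]),R.from_quat([q[1],q[2],q[3],q[0]])
E
python3 - <<'E'
from h import *
for c in["top","scene"]:
    (K,M),im=snap(c,c+"0"); print(c,M.round(3).tolist(),K[0,0])
    for n in["full1_mid","empty1_mid","knob_pointer","mark","knob_grip","tray_in","cradle","bar_grip","hold_bar","meter","spool","spray","marker","knob"]:
        r=ctrl.boxes_of(c,n)
        print(n,[(round(d["confidence"],2),round(d["point"][0]*560),round(d["point"][1]*420)) for d in r[:5]])
print(tool()[1].as_matrix().round(3))
E
```

```text
pics
top [[0.022, -0.998, 0.059, 0.459], [-1.0, -0.023, -0.007, 0.027], [0.008, -0.059, -0.998, 1.332], [0.0, 0.0, 0.0, 1.0]] 519.3870343410641
full1_mid []
empty1_mid [(0.69, 179, 176), (0.4, 360, 205)]
knob_pointer [(0.75, 241, 151)]
mark [(0.45, 364, 205)]
knob_grip [(0.59, 241, 148)]
tray_in [(0.82, 228, 244)]
cradle [(0.84, 364, 207)]
bar_grip [(0.94, 369, 199), (0.27, 418, 293)]
hold_bar [(0.75, 376, 205), (0.65, 231, 243), (0.25, 361, 205)]
meter [(0.55, 417, 293), (0.46, 314, 126), (0.22, 245, 149)]
spool []
spray [(0.66, 474, 244), (0.62, 113, 214)]
marker []
knob [(0.89, 245, 149)]
scene [[0.697, 0.528, -0.485, 1.304], [0.717, -0.505, 0.48, -0.732], [0.009, -0.682, -0.731, 1.249], [0.0, 0.0, 0.0, 1.0]] 498.2538294751011
full1_mid [(0.66, 230, 251)]
empty1_mid [(0.97, 347, 193)]
knob_pointer [(0.61, 329, 218), (0.2, 231, 259)]
mark [(0.73, 351, 192)]
knob_grip [(0.69, 330, 218), (0.44, 359, 158)]
tray_in [(0.98, 287, 192)]
cradle [(0.94, 234, 261)]
bar_grip [(0.61, 228, 249), (0.33, 287, 191)]
hold_bar [(0.83, 229, 250), (0.3, 227, 252)]
meter [(0.81, 154, 245)]
spool [(0.72, 306, 274)]
spray [(0.55, 139, 278)]
marker [(0.44, 329, 220)]
knob [(0.6, 334, 218), (0.34, 230, 261)]
[[ 0.954  0.299 -0.   ]
 [ 0.299 -0.954  0.   ]
 [-0.    -0.    -1.   ]]
```

```bash
python3 - <<'E'
import cv2
a=cv2.imread("pics/top0.png"); cv2.imwrite("pics/top0b.png",cv2.resize(a[70:370,80:500],(800,571),interpolation=cv2.INTER_CUBIC))
E
```

```text
(no output)
```

View pics/top0b.png

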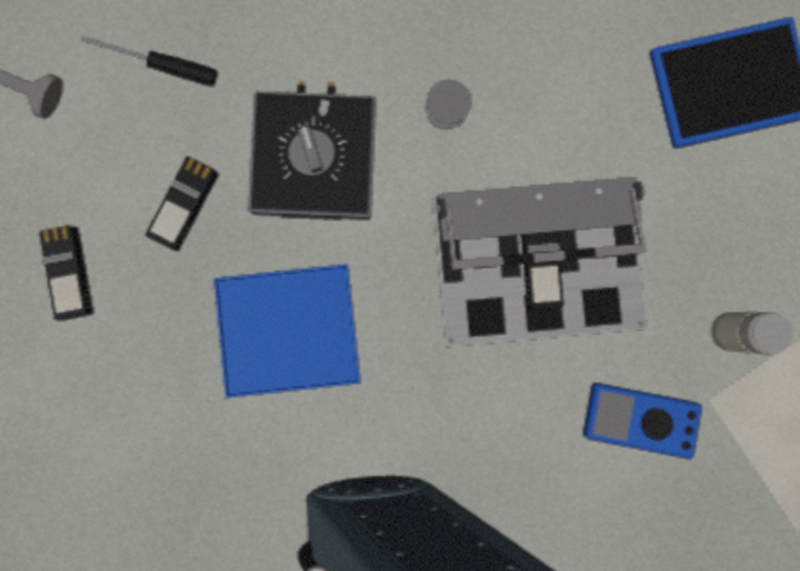

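The view shows a charged pack in the middle bay (crop 545,285), empties at (66,272) and (182,203), the tray at (288,330), the knob at (311,152) and its marker near (323,107).

```bash
python3 - <<'E'
from h import *
K,M=T("top")
def w(x,y,z): return px2w(K,M,80+(x+.5)*.525-.5,70+(y+.5)*571/300**1 if 0 else 70+(y+.5)*300/571-.5,z)
for n,x,y,z in [("crFL",449,346,.008),("crFR",645,328,.008),("packlabelmid",545,285,.046),("sleeveMid",548,256,.089),("railL",453,263,.083),("railR",643,250,.083),("hoodFL?",437,197,.057),("hoodBR",640,180,.057),
 ("e1 contacts",58,228,.042),("e1 back",74,319,.03),("e1 c",66,272,.04),("e2 contact",201,162,.042),("e2 back",165,245,.035),("e2 c",182,203,.04),
 ("trTL",216,279,.016),("trTR",348,266,.016),("trBL",227,397,.016),("trBR",360,382,.016),
 ("bxTL",255,93,.055),("bxTR",376,97,.055),("bxBL",250,212,.055),("bxBR",372,218,.055),("knob",311,152,.07),("kn ptr",304,128,.091),("kn tail",317,172,.091),("mark",323,107,.058),
 ("spool",449,104,.042),("spray",770,333,.15),("meter",643,420,.032)]:
    print(n,w(x,y,z).round(3)[:2])
E
```

```text
crFL [ 0.42  -0.075]
crFR [ 0.45  -0.336]
packlabelmid [ 0.503 -0.195]
sleeveMid [ 0.538 -0.191]
railL [ 0.527 -0.072]
railR [ 0.549 -0.313]
hoodFL? [ 0.614 -0.052]
hoodBR [ 0.642 -0.315]
e1 contacts [0.563 0.441]
e1 back [0.445 0.419]
e1 c [0.506 0.429]
e2 contact [0.655 0.258]
e2 back [0.545 0.303]
e2 c [0.6   0.281]
trTL [0.502 0.237]
trTR [0.524 0.063]
trBL [0.347 0.218]
trBR [0.37  0.043]
bxTL [0.745 0.188]
bxTR [0.743 0.03 ]
bxBL [0.589 0.19 ]
bxBR [0.585 0.032]
knob [0.667 0.112]
kn ptr [0.694 0.12 ]
kn tail [0.638 0.103]
mark [0.728 0.099]
spool [ 0.739 -0.066]
spray [ 0.448 -0.447]
meter [ 0.33  -0.328]
```

```bash
for i in 1 2 3; do python3 -m pendant '[[[1,168,-121,0,0,0,0],[1,168,-121,0,0,0,0],[1,168,-121,0,0,0,0],[1,168,-121,0,0,0,0],[1,168,-121,0,0,0,0]]]' | cut -c1-150; done; python3 -m pendant '[[[1,130,-95,0,0,0,0],[1,130,-95,0,0,0,0],[1,130,-95,0,0,0,0],[1,130,-95,0,0,0,0],[1,130,-95,0,0,0,0]]]'
python3 - <<'E'
from h import *
import pickle
(K,M),im=snap("wrist","w1"); print(tool()[0],tool()[1].as_matrix().round(3).tolist(),M.round(3).tolist())
pickle.dump((K,M),open("w1.pkl","wb"))
for n in["knob_pointer","mark","knob_grip"]:
    print(n,[(round(d["confidence"],2),round(d["point"][0]*560),round(d["point"][1]*420)) for d in ctrl.boxes_of("wrist",n)[:3]])
E
```

```text
time_s: 1.92
eef_pos: [0.2968, -0.3812, 0.4047]
eef_rot: [0.0, 0.989, 0.151, 0.0]
wrist_force: [1.0, -0.2, -0.2]
opening: 0.997
grasp_force: 0.0
time_s: 2.33
eef_pos: [0.4211, -0.2152, 0.4051]
eef_rot: [0.0, 0.988, 0.151, 0.0]
wrist_force: [0.6, -0.4, 0.1]
opening: 1.003
grasp_force: 0.0
time_s: 2.75
eef_pos: [0.5453, -0.0493, 0.4049]
eef_rot: [0.0, 0.988, 0.152, 0.0]
wrist_force: [-0.3, -0.5, 0.7]
opening: 1.003
grasp_force: 0.0
time_s: 3.17
eef_pos: [0.6421, 0.0832, 0.404]
eef_rot: [-0.001, 0.988, 0.154, 0.001]
wrist_force: [-1.4, 0.1, 0.4]
opening: 1.004
grasp_force: 0.0
[0.64099679 0.0810218  0.40386117] [[0.953, 0.303, -0.0], [0.303, -0.953, 0.001], [-0.0, -0.001, -1.0]] [[0.303, -0.907, -0.294, 0.717], [-0.953, -0.289, -0.092, 0.109], [-0.002, 0.308, -0.951, 0.374], [0.0, 0.0, 0.0, 1.0]]
knob_pointer [(0.69, 267, 159), (0.33, 117, 158)]
mark [(0.49, 293, 105)]
knob_grip [(0.97, 264, 159)]
```

View pics/w1.png

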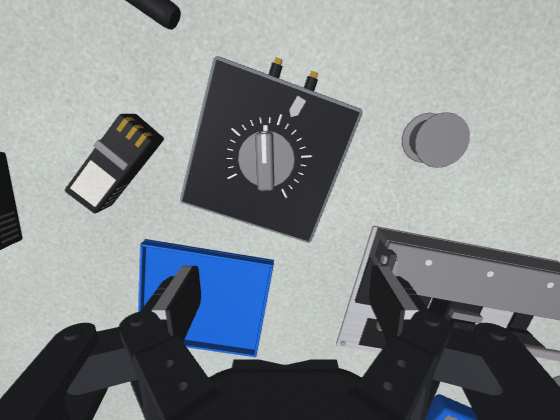

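The knob bar is vertical in the picture, from (264,127) to (265,190), and the marker tip is at about (291,117). Zero tick is at (232,177).

```bash
python3 - <<'E'
from h import *
import pickle
K,M=pickle.load(open("w1.pkl","rb"))
p=lambda u,v,z:px2w(K,M,u,v,z)[:2]
a,b=p(264,125,.091),p(265,190,.091); c=(a+b)/2; c2=p(267,160,.063)
bx=np.mean([p(216,57,.055),p(362,110,.055),p(312,242,.055),p(181,202,.055)],0)
print(a,b,c,c2,bx,np.degrees(np.arctan2(*(a-b)[::-1])))
for n,u,v in[("mark",291,117),("markb",302,97),("t0",232,177),("tend",284,193),("t",236,132),("t",279,119),("t",306,156)]:
    q=p(u,v,.056)-c; print(n,q,np.hypot(*q),np.degrees(np.arctan2(q[1],q[0])))
t,r=tool(); print(np.append(c,0)-t, r.inv().apply(np.append(c,.239)-t))
E
```

```text
[0.70330211 0.12522177] [0.64443946 0.10686301] [0.67387078 0.11604239] [0.66894536 0.11382316] [0.66976947 0.11361066] 17.322262611469853
mark [ 0.04369291 -0.01306686] 0.04560497380872442 -16.649892322923467
markb [ 0.0653363  -0.01769031] 0.0676888391134844 -15.150032971878394
t0 [-0.03539778  0.02910269] 0.04582542329761799 140.57427218271562
tend [-0.03533463 -0.03058591] 0.04673364968403894 -139.12029338743253
t [0.01207757 0.03706139] 0.03897966785714294 71.95024178594072
t [ 0.03807538 -0.0018877 ] 0.038122144797021716 -2.8382785015586243
t [ 0.01073059 -0.0406705 ] 0.04206227943333378 -75.21978426056008
[ 0.03419992  0.03847027 -0.40438625] [ 0.04428848 -0.02650348  0.16534299]
```

```bash
python3 -m pendant '[[[1,38,-23,0,0,0,0],[1,38,-23,100,0,0,0],[1,38,-23,100,0,0,0],[1,38,-23,100,0,0,0],[1,38,-23,100,0,0,0]]]'|sed -n 2p; python3 -m pendant '[[[1,0,0,65,0,0,0],[1,0,0,65,0,0,0],[1,0,0,65,0,0,0],[1,0,0,65,0,0,0],[1,0,0,65,0,0,0]]]'; python3 -m pendant '[[[0,0,0,0,0,0,0],[0,0,0,0,0,0,0],[0,0,0,0,0,0,0],[0,0,0,0,0,0,0],[0,0,0,0,0,0,0]]]'; python3 -m pendant '[[[0,0,0,0,0,0,0],[0,0,0,0,0,0,0],[0,0,0,0,0,0,0],[0,0,0,0,0,0,0],[0,0,0,0,0,0,0]]]'
```

```text
eef_pos: [0.6669, 0.1099, 0.2986]
time_s: 4.2
eef_pos: [0.6705, 0.1106, 0.243]
eef_rot: [0.0, 0.989, 0.151, 0.002]
wrist_force: [0.5, 0.0, 0.8]
opening: 1.004
grasp_force: 0.0
time_s: 4.62
eef_pos: [0.6695, 0.1114, 0.2403]
eef_rot: [0.0, 0.988, 0.151, 0.0]
wrist_force: [-0.1, 0.8, 0.2]
opening: 0.293
grasp_force: 0.0
time_s: 5.03
eef_pos: [0.6692, 0.1126, 0.2404]
eef_rot: [-0.001, 0.988, 0.152, 0.0]
wrist_force: [-1.9, 5.0, 4.2]
opening: 0.171
grasp_force: 61.2
```

```bash
for i in 1 2 3; do python3 -m pendant '[[[0,0,0,0,0,0,-0.12],[0,0,0,0,0,0,-0.24],[0,0,0,0,0,0,-0.36],[0,0,0,0,0,0,-0.48],[0,0,0,0,0,0,-0.6]]]'|sed -n 4,6p; done;  python3 -m pendant '[[[0,0,0,0,0,0,-0.07],[0,0,0,0,0,0,-0.14],[0,0,0,0,0,0,-0.21],[0,0,0,0,0,0,-0.21],[0,0,0,0,0,0,-0.21]]]'; python3 -c "
from h import *;o=ctrl.get_obs();print(o['torque'],tool()[1].as_matrix()[:,0],o['q'])"
```

```text
wrist_force: [-1.3, 5.0, 4.3]
opening: 0.172
grasp_force: 61.1
wrist_force: [-1.8, 3.7, 3.8]
opening: 0.173
grasp_force: 61.0
wrist_force: [-0.1, 4.6, 2.7]
opening: 0.175
grasp_force: 60.9
time_s: 6.7
eef_pos: [0.6696, 0.1126, 0.2405]
eef_rot: [0.0, 0.402, 0.916, 0.001]
wrist_force: [0.6, 5.0, 3.2]
opening: 0.176
grasp_force: 60.9
[0.98643444 0.01231492 0.09442184] [-6.76309836e-01  7.36616950e-01  6.89498186e-04] [-0.00824619  0.57525554  1.43232485  0.00238075  1.13271416 -0.75199553]
```

```bash
for i in 1 2; do python3 -m pendant '[[[0,0,0,0,0,0,-0.05],[0,0,0,0,0,0,-0.05],[0,0,0,0,0,0,-0.05],[0,0,0,0,0,0,-0.05],[0,0,0,0,0,0,-0.05]]]'|sed -n 4,6p;  python3 -c "
from h import *;o=ctrl.get_obs();print(o['torque'],np.degrees(np.arctan2(*tool()[1].as_matrix()[:2,0][::-1])))"; done
```

```text
wrist_force: [-0.3, 5.3, 3.2]
opening: 0.179
grasp_force: 62.7
[ 1.0889227   0.02120881 -1.05335794] 135.2555946112253
wrist_force: [-0.7, 6.5, 4.1]
opening: 0.174
grasp_force: 82.5
[ 1.10578047  0.15515385 -2.24679281] 137.9588866522187
```

```bash
python3 -m pendant '[[[1,0,0,0,0,0,0],[1,0,0,0,0,0,0],[1,0,0,0,0,0,0],[1,0,0,0,0,0,0],[1,0,0,0,0,0,0]]]'|sed -n 5p; python3 -m pendant '[[[1,0,0,-150,0,0,0],[1,0,0,-150,0,0,0],[1,0,0,-150,0,0,0],[1,0,0,-150,0,0,0],[1,0,0,-150,0,0,0]]]'|sed -n 2p; python3 -m pendant '[[[1,-39,-145,0,0,0,0.6],[1,-39,-145,0,0,0,0.6],[1,-39,-145,0,0,0,0.6],[1,-39,-145,0,0,0,0.6],[1,-39,-145,0,0,0,0.6]]]'|sed -n 2p;  python3 -m pendant '[[[1,-114,-97,0,0,0,0.13],[1,-114,-97,0,0,0,0.13],[1,-114,-97,0,0,0,0.13],[1,-114,-97,0,0,0,0.13],[1,-114,-97,0,0,0,0.13]]]'|sed -n 2p
python3 - <<'E'
from h import *
import pickle
(K,M),im=snap("wrist","w2"); print(tool()[0],tool()[1].as_matrix().round(3).tolist())
pickle.dump((K,M),open("w2.pkl","wb"))
for n in["bar_grip","cradle"]:
    print(n,[(round(d["confidence"],2),round(d["point"][0]*560),round(d["point"][1]*420)) for d in ctrl.boxes_of("wrist",n)[:3]])
E
```

```text
opening: 0.875
eef_pos: [0.671, 0.1113, 0.3985]
eef_pos: [0.6002, -0.027, 0.389]
eef_pos: [0.5334, -0.1608, 0.3891]
[ 0.53426633 -0.15896728  0.38922742] [[-0.109, 0.994, -0.001], [0.994, 0.109, 0.0], [0.0, -0.001, -1.0]]
bar_grip [(0.74, 290, 214)]
cradle [(0.57, 296, 187)]
```

View pics/w2.png

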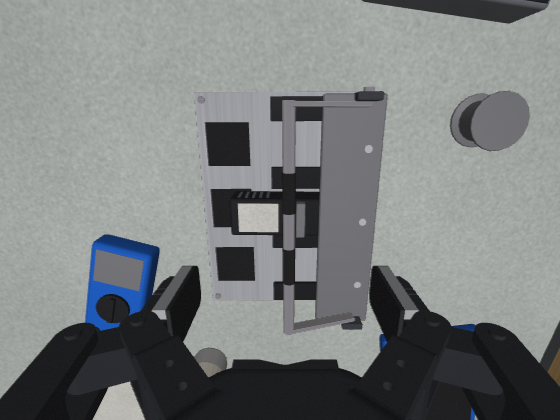

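Rail sleeves lie at about (290,193) and (288,267); the pack sits in the middle bay, plate front corners at (196,93) and (213,300).

```bash
python3 - <<'E'
from h import *
import pickle
K,M=pickle.load(open("w2.pkl","rb"))
p=lambda u,v,z:px2w(K,M,u,v,z)[:2]
im=cv2.imread("pics/w2.png")
print([ (v,int(im[v,289].mean())) for v in range(165,300,3)])
s1,s2=p(290,193,.083),p(288,267,.083); print("sleeves",s1,s2,np.hypot(*(s1-s2)),np.degrees(np.arctan2(*(s1-s2)[::-1]))-90)
a,b=p(288,102,.083),p(288,332,.083); print("rail",a,b,np.hypot(*(a-b)),np.degrees(np.arctan2(*(a-b)[::-1]))-90)
f1,f2=p(195,93,.008),p(213,301,.008); print("front",f1,f2,np.hypot(*(f1-f2)),np.degrees(np.arctan2(*(f1-f2)[::-1]))-90)
h1,h2=p(323,101,.057),p(316,318,.057);print("hoodfront",h1,h2,np.hypot(*(h1-h2)),np.degrees(np.arctan2(*(h1-h2)[::-1]))-90)
l=p(258,218,.046);print("label",l)
E
```

```text
[(165, 125), (168, 126), (171, 125), (174, 32), (177, 34), (180, 34), (183, 33), (186, 31), (189, 31), (192, 32), (195, 32), (198, 32), (201, 32), (204, 33), (207, 32), (210, 33), (213, 34), (216, 126), (219, 127), (222, 126), (225, 125), (228, 126), (231, 126), (234, 126), (237, 127), (240, 126), (243, 126), (246, 126), (249, 126), (252, 34), (255, 32), (258, 33), (261, 33), (264, 31), (267, 32), (270, 32), (273, 33), (276, 33), (279, 33), (282, 34), (285, 79), (288, 126), (291, 126), (294, 126), (297, 126)]
sleeves [ 0.53683905 -0.15148922] [ 0.54382763 -0.23148453] 0.08029999727088817 4.992816944959117
rail [ 0.5257543  -0.06964068] [ 0.55305207 -0.31408796] 0.24596674461322637 6.371900954267147
front [ 0.4226162  -0.06858828] [ 0.45114545 -0.3368693 ] 0.26979366948833033 6.070074400672155
hoodfront [ 0.55923562 -0.06415252] [ 0.58753171 -0.31172987] 0.2491891087138782 6.520152427492661
label [ 0.50597027 -0.19386026]
```

```bash
python3 -m pendant '[[[0.5,6,3,100,0,0,0],[0.5,6,3,100,0,0,0],[0.5,6,3,100,0,0,0],[0.5,6,3,100,0,0,0],[0.5,6,3,100,0,0,0]]]'|sed -n 2p; python3 -m pendant '[[[0.5,0,0,20,0,0,0],[0.5,0,0,40,0,0,0],[0.5,0,0,51,0,0,0],[0.5,0,0,51,0,0,0],[0.5,0,0,51,0,0,0]]]'|sed -n 2,5p; python3 -m pendant '[[[0,0,0,0,0,0,0],[0,0,0,0,0,0,0],[0,0,0,0,0,0,0],[0,0,0,0,0,0,0],[0,0,0,0,0,0,0]]]'; python3 -m pendant '[[[0,0,0,0,0,0,0],[0,0,0,0,0,0,0],[0,0,0,0,0,0,0],[0,0,0,0,0,0,0]]]'
```

```text
eef_pos: [0.5379, -0.1492, 0.2889]
eef_pos: [0.5382, -0.1505, 0.2397]
eef_rot: [0.0, 0.666, 0.746, 0.0]
wrist_force: [0.5, 0.6, 0.1]
opening: 0.496
time_s: 10.6
eef_pos: [0.5364, -0.1511, 0.2401]
eef_rot: [-0.001, 0.666, 0.746, -0.002]
wrist_force: [-13.1, -2.0, 12.1]
opening: 0.117
grasp_force: 58.5
time_s: 10.93
eef_pos: [0.5364, -0.1511, 0.2401]
eef_rot: [-0.001, 0.666, 0.746, -0.002]
wrist_force: [-13.9, -1.7, 12.2]
opening: 0.114
grasp_force: 58.5
```

```bash
python3 -m pendant '[[[0,0,8,-18.7,0,0,0],[0,0,20.5,-34.7,0,0,0],[0,0,36.8,-46.9,0,0,0],[0,0,55.7,-54.5,0,0,0],[0,0,75.9,-56.9,0,0,0]]]'; python3 -m pendant '[[[0,0,20,-3,0,0,0],[0,0,26.6,5,0,0,0],[0,0,30,6.5,0,0,0],[0,0,30,6.5,0,0,0],[0,0,30,6.5,0,0,0]]]'
```

```text
time_s: 11.35
eef_pos: [0.6125, -0.1426, 0.2993]
eef_rot: [-0.001, 0.666, 0.746, -0.001]
wrist_force: [-7.1, -2.0, 2.2]
opening: 0.114
grasp_force: 59.4
time_s: 11.77
eef_pos: [0.6435, -0.1389, 0.2926]
eef_rot: [0.001, 0.666, 0.746, 0.0]
wrist_force: [-5.0, 1.8, 13.8]
opening: 0.115
grasp_force: 63.4
```

```bash
python3 -m pendant '[[[0.7,0,0,0,0,0,0],[0.7,0,0,0,0,0,0],[0.7,0,0,0,0,0,0],[0.7,0,0,-40,0,0,0],[0.7,0,0,-80,0,0,0]]]'|sed -n 2,5p; python3 -m pendant '[[[1,-41,-118,-40,0,0,-0.6],[1,-41,-118,-40,0,0,-0.6],[1,-41,-118,-40,0,0,-0.6],[1,-41,-118,-40,0,0,-0.6],[1,-41,-118,-40,0,0,-0.6]]]'|sed -n 2p;  python3 -m pendant '[[[1,0,0,0,0,0,-0.6],[1,0,0,0,0,0,-0.6],[1,0,0,0,0,0,-0.6],[1,0,0,0,0,0,-0.6],[1,0,0,0,0,0,-0.6]]]'|sed -n 2p; python3 -m pendant '[[[1,0,0,0,0,0,-0.37],[1,0,0,0,0,0,-0.37],[1,0,0,0,0,0,-0.37],[1,0,0,0,0,0,-0.37]]]'|sed -n 2p
python3 - <<'E'
from h import *
import pickle
(K,M),im=snap("wrist","w3"); print(tool()[0],tool()[1].as_matrix().round(3).tolist())
pickle.dump((K,M),open("w3.pkl","wb"))
for n in["bar_grip","full1_mid"]:
    print(n,[(round(d["confidence"],2),round(d["point"][0]*560),round(d["point"][1]*420)) for d in ctrl.boxes_of("wrist",n)[:3]])
E
```

```text
eef_pos: [0.6417, -0.1383, 0.3661]
eef_rot: [-0.004, 0.666, 0.746, -0.001]
wrist_force: [0.7, -0.7, 0.2]
opening: 0.7
eef_pos: [0.5284, -0.194, 0.4107]
eef_pos: [0.5301, -0.1927, 0.4089]
eef_pos: [0.5301, -0.1926, 0.4089]
[ 0.53014095 -0.19266864  0.40891364] [[-0.994, -0.11, -0.0], [-0.11, 0.994, 0.0], [0.0, 0.0, -1.0]]
bar_grip [(0.81, 284, 317)]
full1_mid []
```

View pics/w3.png

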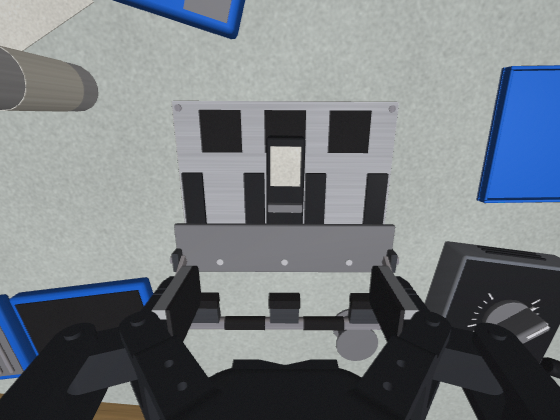

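The bar is tipped back (rail at row 323). The pack sits at column 286 with its end at row 136, lined up with the tool.

```bash
python3 -m pendant '[[[1,0,0,160,0,0,0],[1,0,0,160,0,0,0],[1,0,0,160,0,0,0],[1,0,0,160,0,0,0],[1,0,0,160,0,0,0]]]'|sed -n 2p; python3 -m pendant '[[[1,0,0,30,0,0,0],[1,0,0,58,0,0,0],[1,0,0,58,0,0,0],[1,0,0,58,0,0,0]]]'|sed -n 2,5p; python3 -m pendant '[[[0,0,0,0,0,0,0],[0,0,0,0,0,0,0],[0,0,0,0,0,0,0],[0,0,0,0,0,0,0],[0,0,0,0,0,0,0]]]'; python3 -m pendant '[[[0,0,0,0,0,0,0],[0,0,0,0,0,0,0],[0,0,0,0,0,0,0]]]'|sed -n 4,6p
python3 -m pendant '[[[0,10,0,0,0,0,0],[0,25,0,0,0,0,0],[0,40,0,0,0,0,0],[0,50,0,0,0,0,0],[0,50,0,0,0,0,0]]]'
```

```text
eef_pos: [0.5269, -0.1908, 0.2414]
eef_pos: [0.5303, -0.1927, 0.1917]
eef_rot: [-0.001, -0.055, 0.998, 0.0]
wrist_force: [1.1, -0.8, 0.9]
opening: 1.004
time_s: 14.67
eef_pos: [0.5311, -0.1932, 0.1934]
eef_rot: [0.002, -0.056, 0.998, -0.001]
wrist_force: [-2.3, 1.3, 7.4]
opening: 0.504
grasp_force: 63.3
wrist_force: [-1.3, 0.8, 6.5]
opening: 0.506
grasp_force: 63.2
time_s: 15.33
eef_pos: [0.4802, -0.1993, 0.1934]
eef_rot: [0.002, -0.056, 0.998, -0.001]
wrist_force: [-1.6, -1.3, 10.9]
opening: 0.503
grasp_force: 63.6
```

```bash
python3 -m pendant '[[[0,0,0,-30,0,0,0],[0,0,0,-60,0,0,0],[0,0,0,-90,0,0,0],[0,0,0,-110,0,0,0],[0,0,0,-110,0,0,0]]]'; python3 -m pendant '[[[0,6,30,0,0,0,-0.015],[0,6,70,0,0,0,-0.015],[0,6,110,0,0,0,-0.015],[0,6,150,0,0,0,-0.015],[0,6,171,0,0,0,-0.015]]]'|sed -n 5,6p;python3 -m pendant '[[[0,6,40,0,0,0,0],[0,6,80,0,0,0,0],[0,6,120,0,0,0,0],[0,6,150,0,0,0,0],[0,6,171,0,0,0,0]]]';python3 -m pendant '[[[0,0,0,30,0,0,0],[0,0,0,60,0,0,0],[0,0,0,85,0,0,0],[0,0,0,95,0,0,0],[0,0,0,100,0,0,0]]]'
```

```text
time_s: 15.75
eef_pos: [0.4813, -0.1991, 0.3058]
eef_rot: [0.003, -0.056, 0.998, -0.003]
wrist_force: [1.8, -1.1, -1.8]
opening: 0.504
grasp_force: 62.9
opening: 0.504
grasp_force: 40.9
time_s: 16.58
eef_pos: [0.4257, 0.1421, 0.2994]
eef_rot: [-0.001, -0.064, 0.998, 0.0]
wrist_force: [0.6, 0.3, -1.5]
opening: 0.501
grasp_force: 68.5
time_s: 17.0
eef_pos: [0.4258, 0.1396, 0.1984]
eef_rot: [-0.003, -0.063, 0.998, 0.0]
wrist_force: [0.4, -0.3, -2.3]
opening: 0.502
grasp_force: 68.3
```

```bash
python3 - <<'E'
from h import *
import pickle
(K,M),im=snap("wrist","w4"); print(tool()[0],ctrl.get_obs()["wrist_force"],ctrl.get_obs()["torque"])
pickle.dump((K,M),open("w4.pkl","wb"))
E
```

```text
[0.42646351 0.13953988 0.1989565 ] [-0.08737533 -0.4073404  -3.45703004] [-0.03847126  0.07685757  0.0475535 ]
```

View pics/w4.png

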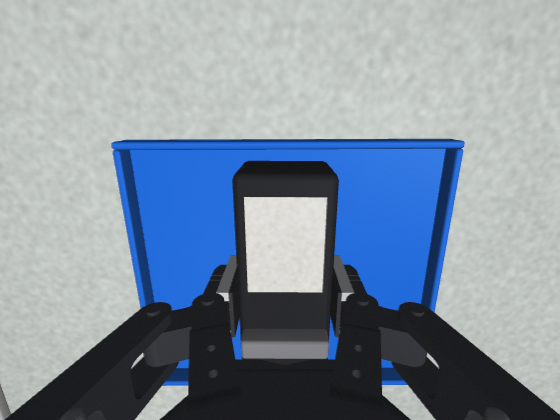

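The charged pack is held level inside the tray (rear end at 286,165; label 286,245), so I release it and go look at the nearer empty pack.

```bash
python3 -m pendant '[[[0,0,0,5,0,0,0],[0,0,0,8,0,0,0],[0,0,0,8,0,0,0],[0,0,0,8,0,0,0]]]'|sed -n 2,6p;python3 -m pendant '[[[1,0,0,0,0,0,0],[1,0,0,0,0,0,0],[1,0,0,0,0,0,0],[1,0,0,0,0,0,0],[1,0,0,0,0,0,0]]]'|sed -n 2,5p; for i in 1 2; do python3 -m pendant '[[[1,0,0,-100,0,0,0],[1,0,0,-100,0,0,0],[1,0,0,-100,0,0,0],[1,0,0,-100,0,0,0]]]'|sed -n 2p; done;  python3 -m pendant '[[[1,-190,119,0,0,0,0.51],[1,-190,119,0,0,0,0.51],[1,-190,119,0,0,0,0.51],[1,-190,119,0,0,0,0.51],[1,-190,119,0,0,0,0.51]]]'|sed -n 2p
python3 - <<'E'
from h import *
import pickle
print(tool()[1].as_matrix().round(3).tolist())
(K,M),im=snap("wrist","w5"); print(tool()[0],tool()[1].as_matrix().round(3).tolist())
pickle.dump((K,M),open("w5.pkl","wb"))
for n in["empty1_mid"]:
    print(n,[(round(d["confidence"],2),round(d["point"][0]*560),round(d["point"][1]*420)) for d in ctrl.boxes_of("wrist",n)[:3]])
E
```

```text
eef_pos: [0.4282, 0.1398, 0.1938]
eef_rot: [0.001, -0.063, 0.998, -0.0]
wrist_force: [-0.8, -0.5, -2.5]
opening: 0.502
grasp_force: 68.4
eef_pos: [0.4279, 0.1399, 0.1934]
eef_rot: [0.0, -0.064, 0.998, 0.0]
wrist_force: [-0.6, 0.1, -0.7]
opening: 0.997
eef_pos: [0.4298, 0.1401, 0.2977]
eef_pos: [0.429, 0.14, 0.3973]
eef_pos: [0.5898, 0.2732, 0.3902]
[[-0.925, 0.38, -0.003], [0.38, 0.925, -0.001], [0.003, -0.002, -1.0]]
[0.5942202  0.27645312 0.38734427] [[-0.927, 0.375, -0.002], [0.375, 0.927, 0.002], [0.003, 0.001, -1.0]]
empty1_mid [(0.76, 301, 186)]
```

View pics/w5.png

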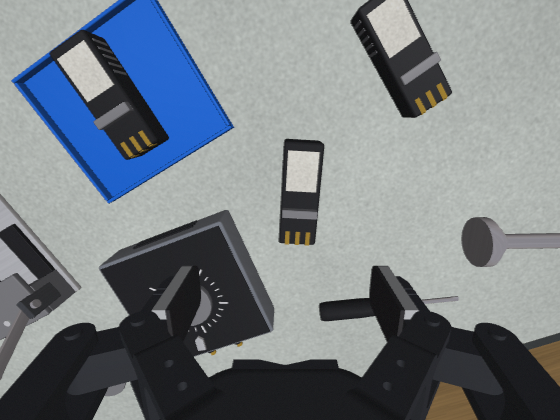

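The charged pack lies flat in the tray. The nearer empty pack runs from (304,142) to (299,244) with its contacts at the bottom, and the other one is at the upper right (400,55).

```bash
python3 - <<'E'
from h import *
import pickle
K,M=pickle.load(open("w5.pkl","rb"))
p=lambda u,v,z:px2w(K,M,u,v,z)[:2]
# label centre & rib in pack; top plane .038
a,b=p(304.5,141.5,.038),p(298.5,236,.038)
rib=p(300,215,.048); lab=p(302.5,171,.038)
print(a,b,np.hypot(*(a-b)),np.degrees(np.arctan2(*(b-a)[::-1])),(a+b)/2,"rib",rib,"lab",lab)
d=(rib-lab)/np.hypot(*(rib-lab)); print(d,np.degrees(np.arctan2(d[1],d[0])), rib-.019*d, a+.06*d)
t,r=tool(); c=rib-.019*d; print("tool",r.inv().apply(np.append(c,0)-t),t)
E
```

```text
[0.54819931 0.31403883] [0.64734462 0.26803823] 0.10929706755489631 -24.889956242288648 [0.59777197 0.29103853] rib [0.62024009 0.2800714 ] lab [0.5769751  0.30053364]
[ 0.90399394 -0.42754527] -25.311877313934765 [0.6030642  0.28819476] [0.60243894 0.28838611]
tool [-0.00734967  0.01794889  0.38699671] [0.59162169 0.27451357 0.38707174]
```

```bash
python3 -m pendant '[[[1,-3,18,0,0,0,0.054],[1,-3,18,0,0,0,0.054],[1,-3,18,140,0,0,0.054],[1,-3,18,140,0,0,0.054],[1,-3,18,140,0,0,0.054]]]'|sed -n 2p; python3 -m pendant '[[[1,0,0,40,0,0,0],[1,0,0,60,0,0,0],[1,0,0,60,0,0,0],[1,0,0,60,0,0,0],[1,0,0,60,0,0,0]]]'|sed -n 2,5p
```

```text
eef_pos: [0.5975, 0.2868, 0.2668]
eef_pos: [0.599, 0.2873, 0.2101]
eef_rot: [0.001, 0.216, 0.976, 0.001]
wrist_force: [-0.1, 0.3, 0.4]
opening: 1.003
```

```bash
python3 -m pendant '[[[1,0,2,15,0,0,0],[1,0,2,27,0,0,0],[1,0,2,27,0,0,0],[1,0,2,27,0,0,0]]]'|sed -n 2,5p; python3 -m pendant '[[[0,0,0,0,0,0,0],[0,0,0,0,0,0,0],[0,0,0,0,0,0,0],[0,0,0,0,0,0,0],[0,0,0,0,0,0,0]]]'; python3 -m pendant '[[[0,0,0,0,0,0,0],[0,0,0,0,0,0,0],[0,0,0,0,0,0,0]]]'|sed -n 2,6p;python3 -m pendant '[[[0,0,0,-30,0,0,0],[0,0,0,-60,0,0,0],[0,0,0,-90,0,0,0],[0,0,0,-120,0,0,0],[0,0,0,-120,0,0,0]]]'; python3 -c "
from h import *;print(tool()[1].as_matrix().round(3).tolist())"
```

```text
eef_pos: [0.5987, 0.2892, 0.1801]
eef_rot: [-0.001, 0.217, 0.976, -0.0]
wrist_force: [0.5, -0.4, -1.0]
opening: 1.0
time_s: 20.57
eef_pos: [0.5996, 0.2894, 0.1819]
eef_rot: [0.001, 0.217, 0.976, 0.0]
wrist_force: [-0.1, 0.2, 2.3]
opening: 0.506
grasp_force: 63.1
eef_pos: [0.5996, 0.2894, 0.1819]
eef_rot: [0.001, 0.217, 0.976, 0.0]
wrist_force: [0.0, -0.9, 5.5]
opening: 0.505
grasp_force: 63.3
time_s: 21.23
eef_pos: [0.6011, 0.29, 0.3078]
eef_rot: [0.004, 0.217, 0.976, 0.002]
wrist_force: [1.9, 1.5, -1.1]
opening: 0.5
grasp_force: 62.7
[[-0.906, 0.423, 0.01], [0.423, 0.906, 0.003], [-0.007, 0.007, -1.0]]
```

```bash
python3 -m pendant '[[[0,-31,-205,0,0,0,-0.5],[0,-31,-205,0,0,0,-0.5],[0,-31,-205,0,0,0,-0.5],[0,-31,-205,0,0,0,-0.5],[0,-31,-205,0,0,0,-0.5]]]'|sed -n 2p; python3 -m pendant '[[[0,72,-190,0,0,0,-0.046],[0,72,-190,0,0,0,-0.046],[0,72,-190,0,0,0,-0.046],[0,72,-190,0,0,0,-0.046],[0,72,-190,0,0,0,-0.046]]]'; python3 -m pendant '[[[0,0,0,0,0,0,0],[0,0,0,0,0,0,0],[0,0,0,0,0,0,0]]]'|sed -n 2,6p; python3 -c "
from h import *;print(tool()[1].as_matrix().round(3).tolist())"
```

```text
eef_pos: [0.54, 0.0923, 0.2994]
time_s: 22.07
eef_pos: [0.48, -0.1024, 0.2998]
eef_rot: [-0.001, -0.054, 0.999, 0.0]
wrist_force: [0.4, 0.1, -3.1]
opening: 0.502
grasp_force: 62.9
eef_pos: [0.4812, -0.1005, 0.3001]
eef_rot: [-0.001, -0.054, 0.999, 0.001]
wrist_force: [0.1, -0.4, -3.1]
opening: 0.503
grasp_force: 63.2
[[-0.994, -0.108, -0.002], [-0.108, 0.994, 0.001], [0.001, 0.002, -1.0]]
```

```bash
python3 -m pendant '[[[0,5,-19.5,20,0,0,0],[0,5,-19.5,50,0,0,0],[0,5,-19.5,75,0,0,0],[0,5,-19.5,85,0,0,0],[0,5,-19.5,85,0,0,0]]]'|sed -n 2p; 
python3 - <<'E'
from h import *
import pickle
(K,M),im=snap("wrist","w6"); print(tool()[0],tool()[1].as_matrix().round(3).tolist())
pickle.dump((K,M),open("w6.pkl","wb"))
E
```

```text
eef_pos: [0.4776, -0.1185, 0.2131]
[ 0.47855377 -0.11912668  0.21496586] [[-0.994, -0.111, -0.003], [-0.111, 0.994, 0.002], [0.003, 0.002, -1.0]]
```

View pics/w6.png

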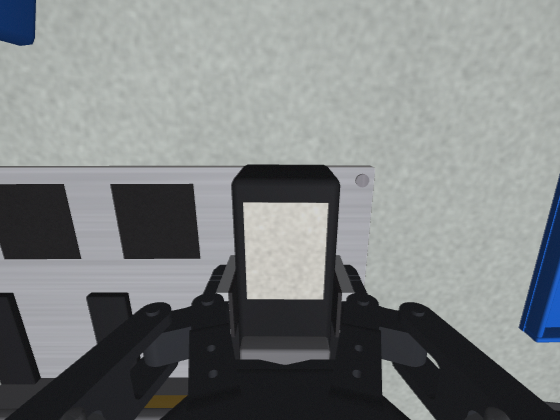

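```bash
python3 - <<'E'
from h import *
import pickle
K,M=pickle.load(open("w6.pkl","rb"))
p=lambda u,v,z:px2w(K,M,u,v,z)[:2]
o=np.array([.5205,-.1938]);a=np.radians(6.3);X=np.array([np.cos(a),np.sin(a)]);Y=np.array([-X[1],X[0]])
f=lambda q:np.round([(q-o)@X*1e3,(q-o)@Y*1e3],1)
for n,u,v,z in[("sq tl",111,184,.008),("sq tr",193,184,.008),("sq bl",124,259,.008),("sq br",200,259,.008),("plate corner",375,166,.008),("rib l",88,293,.014),("rib r",129,293,.014),("front edge l",50,167,.008),("front edge r",350,166,.008),
  ("pack back l",234,182,.079),("pack back r",338,182,.079),("lab l",244,300,.079),("lab r",328,300,.079)]: print(n,f(p(u,v,z)))
E
```

```text
sq tl [-75.1 -23.2]
sq tr [-75.1  26.4]
sq bl [-24.8 -23.7]
sq br [-24.7  26.3]
plate corner [-86.1 135.9]
rib l [ -3. -48.]
rib r [ -2.9 -20.9]
front edge l [-85.5 -57.5]
front edge r [-86.1 121. ]
pack back l [-91.8  63.5]
pack back r [-91.8 101. ]
lab l [-42.3  65. ]
lab r [-42.2  99.6]
```

```bash
python3 - <<'E'
from h import *
import pickle
K,M=pickle.load(open("w6.pkl","rb"))
p=lambda u,v,z:px2w(K,M,u,v,z)[:2]
o=np.array([.5205,-.1938]);a=np.radians(6.3);X=np.array([np.cos(a),np.sin(a)]);Y=np.array([-X[1],X[0]])
f=lambda q:np.round([(q-o)@X*1e3,(q-o)@Y*1e3],1)
g=cv2.cvtColor(cv2.imread("pics/w6.png"),6).astype(int)
for r,z in((220,.008),(300,.014),(315,.014),(185,.071),(240,.071)):
    d=np.diff(cv2.blur(g.astype('float32'),(1,5))[r]); e=[i for i in range(1,558) if abs(d[i])>25 and abs(d[i])>=max(abs(d[i-1]),abs(d[i+1]))]
    print(r,[(i,int(d[i]),f(p(i+.5,r,z))[1]) for i in e])
E
```

```text
220 [(71, 76, np.float64(-52.1)), (116, -72, np.float64(-23.9)), (196, 88, np.float64(26.4)), (232, -85, np.float64(49.1)), (243, 112, np.float64(56.1)), (326, -83, np.float64(108.5)), (337, 113, np.float64(115.4)), (546, -65, np.float64(248.0)), (552, 28, np.float64(251.8))]
300 [(15, 76, np.float64(-97.2)), (86, -62, np.float64(-50.0)), (129, 90, np.float64(-21.5)), (192, -45, np.float64(20.5)), (223, 75, np.float64(41.2)), (227, -36, np.float64(43.9)), (246, 36, np.float64(56.5)), (322, -26, np.float64(107.4)), (341, 42, np.float64(120.1)), (345, -55, np.float64(122.8)), (376, 43, np.float64(143.5)), (525, -70, np.float64(243.7))]
315 [(20, 68, np.float64(-97.1)), (89, -65, np.float64(-50.4)), (131, 39, np.float64(-22.0)), (436, 29, np.float64(185.7)), (438, 31, np.float64(187.1)), (521, -70, np.float64(244.0))]
185 [(63, 68, np.float64(-4.1)), (109, -49, np.float64(13.7)), (192, 62, np.float64(45.9)), (230, -74, np.float64(60.7)), (339, 94, np.float64(103.1)), (556, -65, np.float64(188.0))]
240 [(76, 84, np.float64(-4.0)), (120, -58, np.float64(14.1)), (198, 76, np.float64(46.2)), (233, -87, np.float64(60.6)), (244, 75, np.float64(65.2)), (325, -89, np.float64(98.7)), (336, 94, np.float64(103.2)), (541, -68, np.float64(188.4))]
```

```bash
python3 -m pendant '[[[0,0,-3,5,0,0,0],[0,0,-3,12,0,0,0],[0,0,-3,20,0,0,0],[0,0,-3,24,0,0,0],[0,0,-3,24,0,0,0]]]'|sed -n 2,6p; python3 -m pendant '[[[0,-8,0,0,0,0,0],[0,-16,0,0,0,0,0],[0,-24,0,0,0,0,0],[0,-30,0,0,0,0,0],[0,-36,0,0,0,0,0]]]'; python3 -m pendant '[[[0,-3,0,0,0,0,0],[0,-6,0,0,0,0,0],[0,-6,0,0,0,0,0],[0,-6,0,0,0,0,0]]]'
```

```text
eef_pos: [0.4788, -0.1234, 0.1913]
eef_rot: [-0.001, -0.055, 0.999, 0.0]
wrist_force: [-0.9, 0.3, -1.9]
opening: 0.506
grasp_force: 63.1
time_s: 23.62
eef_pos: [0.5159, -0.1195, 0.1922]
eef_rot: [0.0, -0.055, 0.998, -0.0]
wrist_force: [-0.2, -0.5, -3.3]
opening: 0.507
grasp_force: 63.2
time_s: 23.95
eef_pos: [0.521, -0.119, 0.1921]
eef_rot: [0.0, -0.055, 0.999, -0.0]
wrist_force: [-0.8, 0.8, -2.7]
opening: 0.506
grasp_force: 63.1
```

```bash
for i in 1 2 3; do python3 -m pendant '[[[0,-1,0,1,0,0,0],[0,-2,0,1,0,0,0],[0,-2,0,1,0,0,0]]]'|sed -n 2,4p; done
```

```text
eef_pos: [0.5226, -0.1188, 0.1909]
eef_rot: [-0.0, -0.055, 0.999, 0.0]
wrist_force: [-0.4, -0.6, -2.8]
eef_pos: [0.5234, -0.1188, 0.1899]
eef_rot: [-0.003, -0.055, 0.998, 0.0]
wrist_force: [-11.1, -2.5, 5.2]
eef_pos: [0.5242, -0.1188, 0.1898]
eef_rot: [-0.005, -0.055, 0.998, 0.0]
wrist_force: [-24.6, -3.0, 23.1]
```

```bash
python3 -m pendant '[[[1,0,0,0,0,0,0],[1,0,0,0,0,0,0],[1,0,0,0,0,0,0],[1,0,0,0,0,0,0],[1,0,0,0,0,0,0]]]'|sed -n 2,5p; for i in 1 2; do python3 -m pendant '[[[1,0,0,-105,0,0,0],[1,0,0,-105,0,0,0],[1,0,0,-105,0,0,0],[1,0,0,-105,0,0,0]]]'|sed -n 2p; done
python3 - <<'E'
from h import *
import pickle
(K,M),im=snap("wrist","w7")
pickle.dump((K,M),open("w7.pkl","wb"))
print(tool()[0])
E
for i in 1 2 3; do python3 -m pendant '[[[1,-13,173,0,0,0,-0.025],[1,-13,173,0,0,0,-0.025],[1,-13,173,0,0,0,-0.025],[1,-13,173,0,0,0,-0.025],[1,-13,173,0,0,0,-0.025]]]'|sed -n 2p; done; python3 -m pendant '[[[1,0,0,0,0,0,0],[1,0,0,0,0,0,0],[1,0,0,0,0,0,0]]]'|sed -n 2p
python3 - <<'E'
from h import *
import pickle
(K,M),im=snap("wrist","w8"); print(tool()[0],tool()[1].as_matrix().round(3).tolist())
pickle.dump((K,M),open("w8.pkl","wb"))
a=cv2.imread("pics/w7.png");b=cv2.imread("pics/w8.png")
cv2.imwrite("pics/w78.png",np.vstack([cv2.resize(a,(400,300)),cv2.resize(b,(400,300))]))
for n in["empty1_mid"]:
    print(n,[(round(d["confidence"],2),round(d["point"][0]*560),round(d["point"][1]*420)) for d in ctrl.boxes_of("wrist",n)[:3]])
E
```

```text
eef_pos: [0.5272, -0.1184, 0.1892]
eef_rot: [0.0, -0.055, 0.999, -0.0]
wrist_force: [0.7, 0.6, 0.1]
opening: 0.999
eef_pos: [0.5292, -0.1191, 0.3]
eef_pos: [0.5284, -0.1188, 0.4049]
[ 0.52767791 -0.11853322  0.4018418 ]
eef_pos: [0.5195, 0.0602, 0.3968]
eef_pos: [0.5091, 0.2331, 0.397]
eef_pos: [0.4945, 0.4057, 0.3967]
eef_pos: [0.4964, 0.3997, 0.3978]
[0.49658618 0.39947287 0.39829976] [[-0.983, -0.181, -0.001], [-0.181, 0.983, -0.001], [0.001, -0.001, -1.0]]
empty1_mid []
```

View pics/w7.png

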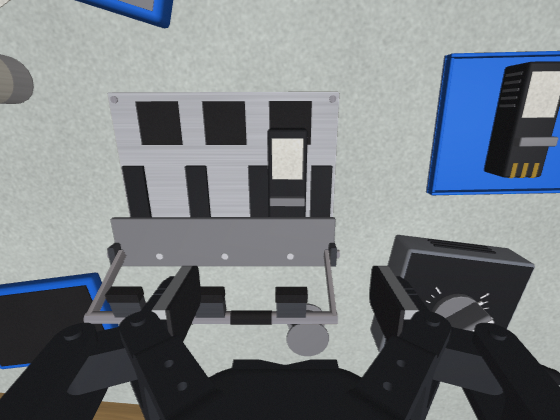

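View pics/w8.png

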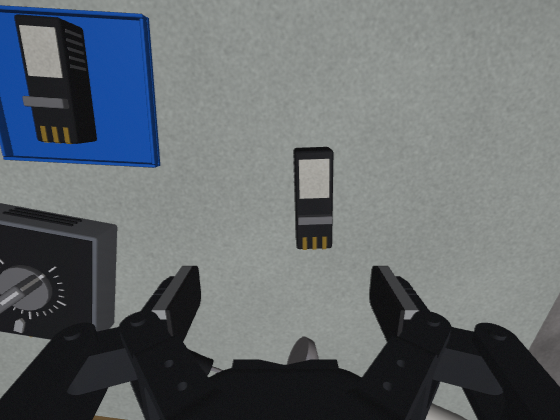

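Picture w7 shows the first empty in its bay (rib at 287,201; hood edge at row 218). In w8 the second empty has its label at (314,179), its rib at (315.5,220), its back edge at row 148 and its contacts at row 245.

```bash
python3 - <<'E'
from h import *
import pickle
K,M=pickle.load(open("w8.pkl","rb"))
p=lambda u,v,z:px2w(K,M,u,v,z)[:2]
rib=p(315.5,220,.048); lab=p(314,179,.038);bk=p(313.5,148,.038)
d=(rib-lab)/np.hypot(*(rib-lab)); print(np.degrees(np.arctan2(d[1],d[0])), rib-.019*d, bk+.06*d)
t,r=tool(); c=(rib-.019*d+bk+.06*d)/2-.003*d; print("tool",r.inv().apply(np.append(c,0)-t),t,c, np.degrees(np.arctan2(*r.as_matrix()[:2,0][::-1])))
K,M=pickle.load(open("w7.pkl","rb"))
o=np.array([.5205,-.1938]);a=np.radians(6.3);X=np.array([np.cos(a),np.sin(a)]);Y=np.array([-X[1],X[0]]);o=o+.0011*Y
f=lambda q:np.round([(q-o)@X*1e3,(q-o)@Y*1e3],1)
print("rib",f(p(287,201,.056)),"back",f(p(287.5,130,.046)),"hood",f(p(287,218,.057)),"front",f(p(224,93,.008)))
E
```

```text
13.203153687937291 [0.50611314 0.43801529] [0.50444115 0.43767323]
tool [-0.01268902  0.03628024  0.39866103] [0.49667625 0.39945609 0.39869049] [0.50235645 0.43715905] -169.56564257561047
rib [32.1 75.1] back [-44.6  75.5] hood [52.1 75.1] front [-83.8   2.1]
```

```bash
python3 -m pendant '[[[1,-13,36,0,0,0,-0.048],[1,-13,36,30,0,0,-0.048],[1,-13,36,140,0,0,-0.048],[1,-13,36,140,0,0,-0.048],[1,-13,36,140,0,0,-0.048]]]'|sed -n 2p; python3 -m pendant '[[[1,0,0,30,0,0,0],[1,0,0,60,0,0,0],[1,0,0,60,0,0,0],[1,0,0,60,0,0,0],[1,0,0,60,0,0,0]]]'|sed -n 2,5p
```

```text
eef_pos: [0.5017, 0.4369, 0.2551]
eef_pos: [0.5034, 0.4386, 0.2011]
eef_rot: [0.001, -0.115, 0.993, 0.0]
wrist_force: [-0.2, 0.7, 1.3]
opening: 1.0
```

```bash
python3 -m pendant '[[[1,0,0,10,0,0,0],[1,0,0,19,0,0,0],[1,0,0,19,0,0,0],[1,0,0,19,0,0,0]]]'|sed -n 2,5p; python3 -m pendant '[[[0,0,0,0,0,0,0],[0,0,0,0,0,0,0],[0,0,0,0,0,0,0],[0,0,0,0,0,0,0],[0,0,0,0,0,0,0]]]'|sed -n 2,6p; python3 -m pendant '[[[0,0,0,0,0,0,0],[0,0,0,0,0,0,0],[0,0,0,0,0,0,0]]]'|sed -n 2,6p;python3 -m pendant '[[[0,0,0,-30,0,0,0],[0,0,0,-60,0,0,0],[0,0,0,-90,0,0,0],[0,0,0,-120,0,0,0],[0,0,0,-120,0,0,0]]]'; python3 -c "
from h import *;print(tool()[1].as_matrix().round(3).tolist())"
```

```text
eef_pos: [0.502, 0.4388, 0.1798]
eef_rot: [-0.0, -0.116, 0.993, -0.0]
wrist_force: [-0.4, 0.4, -0.6]
opening: 1.002
eef_pos: [0.5026, 0.439, 0.1808]
eef_rot: [0.001, -0.116, 0.993, 0.0]
wrist_force: [0.6, -0.3, 3.2]
opening: 0.505
grasp_force: 63.5
eef_pos: [0.5026, 0.439, 0.1808]
eef_rot: [0.001, -0.116, 0.993, 0.0]
wrist_force: [-0.3, -1.3, 5.0]
opening: 0.507
grasp_force: 63.6
time_s: 29.68
eef_pos: [0.5037, 0.4401, 0.3067]
eef_rot: [0.004, -0.116, 0.993, 0.002]
wrist_force: [2.1, 0.7, -1.0]
opening: 0.505
grasp_force: 63.0
[[-0.973, -0.23, 0.008], [-0.23, 0.973, 0.005], [-0.009, 0.003, -1.0]]
```

```bash
python3 -m pendant '[[[0,43,-175,0,0,0,0.122],[0,43,-175,0,0,0,0.122],[0,43,-175,0,0,0,0.122],[0,43,-175,0,0,0,0.122],[0,43,-175,0,0,0,0.122]]]'|sed -n 2,6p; for i in 1 2 3; do python3 -m pendant '[[[0,22,-178,0,0,0,0],[0,22,-178,0,0,0,0],[0,22,-178,0,0,0,0],[0,22,-178,0,0,0,0],[0,22,-178,0,0,0,0]]]'|sed -n 2,6p; done; python3 -m pendant '[[[0,0,0,0,0,0,0],[0,0,0,0,0,0,0],[0,0,0,0,0,0,0]]]'|sed -n 2,6p; python3 -c "
from h import *;print(tool()[1].as_matrix().round(3).tolist())"
```

```text
eef_pos: [0.4996, 0.2544, 0.2977]
eef_rot: [-0.002, -0.054, 0.999, -0.001]
wrist_force: [0.2, 0.7, -3.3]
opening: 0.507
grasp_force: 63.3
eef_pos: [0.4977, 0.0753, 0.2987]
eef_rot: [-0.001, -0.054, 0.999, -0.001]
wrist_force: [-0.0, -0.2, -2.7]
opening: 0.509
grasp_force: 63.4
eef_pos: [0.4957, -0.1044, 0.2992]
eef_rot: [-0.0, -0.053, 0.999, -0.001]
wrist_force: [-0.1, 0.6, -3.1]
opening: 0.505
grasp_force: 63.5
eef_pos: [0.4933, -0.2841, 0.2992]
eef_rot: [0.0, -0.053, 0.999, -0.001]
wrist_force: [-1.0, 0.1, -3.2]
opening: 0.506
grasp_force: 63.5
eef_pos: [0.4936, -0.2779, 0.2988]
eef_rot: [-0.001, -0.055, 0.998, 0.001]
wrist_force: [-0.0, 0.4, -2.9]
opening: 0.504
grasp_force: 63.5
[[-0.994, -0.11, -0.002], [-0.11, 0.994, 0.002], [0.001, 0.002, -1.0]]
```

```bash
python3 -m pendant '[[[0,-1,0,20,0,0,0],[0,-1,0,50,0,0,0],[0,-1,0,75,0,0,0],[0,-1,0,85,0,0,0],[0,-1,0,85,0,0,0]]]'|sed -n 2p; 
python3 - <<'E'
from h import *
(K,M),im=snap("wrist","w9"); print(tool()[0])
p=lambda u,v,z:px2w(K,M,u,v,z)[:2]
o=np.array([.5205,-.1938]);a=np.radians(6.3);X=np.array([np.cos(a),np.sin(a)]);Y=np.array([-X[1],X[0]])
f=lambda q:np.round([(q-o)@X*1e3,(q-o)@Y*1e3],1)
g=cv2.cvtColor(im,cv2.COLOR_RGB2GRAY).astype('float32')
for r,z in((220,.008),(300,.014),(185,.071),(240,.071)):
    d=np.diff(cv2.blur(g,(1,5))[r]); e=[i for i in range(1,558) if abs(d[i])>25 and abs(d[i])>=max(abs(d[i-1]),abs(d[i+1]))]
    print(r,[(i,int(d[i]),float(f(p(i+.5,r,z))[1])) for i in e])
E
```

```text
eef_pos: [0.4938, -0.2766, 0.212]
[ 0.49465464 -0.27756495  0.2140602 ]
220 [(231, -67, -109.9), (242, 123, -103.0), (326, -69, -50.3), (337, 89, -43.4), (369, -70, -23.3), (449, 75, 27.1), (493, -67, 54.9)]
300 [(192, -47, -137.7), (223, 74, -117.1), (227, -41, -114.5), (341, 47, -38.8), (345, -55, -36.1), (377, 48, -14.8), (436, -77, 24.6), (536, 71, 91.7)]
185 [(209, 27, -105.9), (229, -66, -98.2), (339, 69, -55.8), (372, -27, -43.1)]
240 [(233, -60, -97.9), (243, 143, -93.8), (325, -72, -60.2), (336, 111, -55.7), (367, -75, -43.0), (445, 95, -10.9), (488, -62, 6.8)]
```

View pics/w9.png

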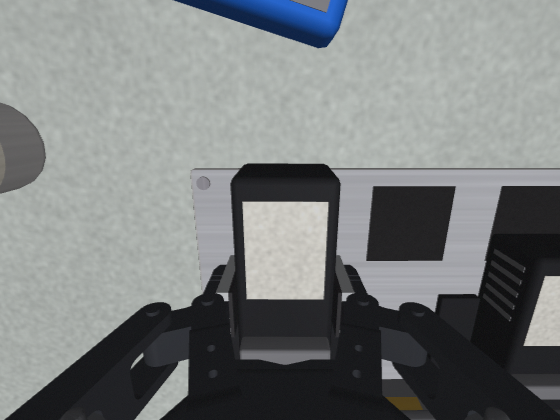

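The held pack (columns 231–337) lines up with the bay 1 lane to within 1 mm, so I lower it and push it home.

```bash
python3 -m pendant '[[[0,0,0.7,5,0,0,0],[0,0,0.7,12,0,0,0],[0,0,0.7,20,0,0,0],[0,0,0.7,24,0,0,0],[0,0,0.7,24,0,0,0]]]'|sed -n 2,6p; python3 -m pendant '[[[0,-8,0,0,0,0,0],[0,-16,0,0,0,0,0],[0,-24,0,0,0,0,0],[0,-30,0,0,0,0,0],[0,-36,0,0,0,0,0]]]'|sed -n 2,6p; for i in 1 2 3; do python3 -m pendant '[[[0,-2,0,0,0,0,0],[0,-3,0,0,0,0,0],[0,-3,0,0,0,0,0]]]'|sed -n 2,4p; done
```

```text
eef_pos: [0.4943, -0.2783, 0.1901]
eef_rot: [-0.001, -0.055, 0.998, 0.001]
wrist_force: [-0.6, 0.2, -4.3]
opening: 0.506
grasp_force: 63.5
eef_pos: [0.5316, -0.2745, 0.1914]
eef_rot: [0.0, -0.055, 0.998, -0.0]
wrist_force: [0.0, -0.6, -3.6]
opening: 0.502
grasp_force: 63.5
eef_pos: [0.5336, -0.2741, 0.191]
eef_rot: [-0.0, -0.055, 0.998, 0.0]
wrist_force: [0.2, -0.2, -2.1]
eef_pos: [0.5365, -0.274, 0.1912]
eef_rot: [0.0, -0.055, 0.998, -0.0]
wrist_force: [0.4, -0.0, -3.1]
eef_pos: [0.5396, -0.2736, 0.1912]
eef_rot: [0.0, -0.055, 0.998, -0.0]
wrist_force: [-1.0, -0.2, -3.3]
```

```bash
for i in 1 2 3; do python3 -m pendant '[[[0,-1,0,0.7,0,0,0],[0,-1.5,0,0.7,0,0,0],[0,-1.5,0,0.7,0,0,0]]]'|sed -n 2,4p; done
```

```text
eef_pos: [0.5407, -0.2735, 0.1903]
eef_rot: [-0.0, -0.055, 0.998, 0.0]
wrist_force: [-1.9, -0.8, -2.8]
eef_pos: [0.5413, -0.2735, 0.1895]
eef_rot: [-0.002, -0.055, 0.998, 0.0]
wrist_force: [-8.8, -2.0, 1.8]
eef_pos: [0.5418, -0.2736, 0.1889]
eef_rot: [-0.003, -0.055, 0.998, 0.001]
wrist_force: [-15.9, -2.0, 7.2]
```

```bash
python3 -m pendant '[[[1,0,0,0,0,0,0],[1,0,0,0,0,0,0],[1,0,0,0,0,0,0],[1,0,0,0,0,0,0],[1,0,0,0,0,0,0]]]'|sed -n 2,5p; for i in 1 2; do python3 -m pendant '[[[1,0,0,-110,0,0,0],[1,0,0,-110,0,0,0],[1,0,0,-110,0,0,0],[1,0,0,-110,0,0,0]]]'|sed -n 2p; done
python3 - <<'E'
from h import *
snap("wrist","w10"); print(tool()[0])
E
for i in 1 2; do python3 -m pendant '[[[0.7,0,0,0,0,0,0.6],[0.7,0,0,0,0,0,0.6],[0.7,0,0,0,0,0,0.6],[0.7,0,0,0,0,0,0.6],[0.7,0,0,0,0,0,0.6]]]'|sed -n 2p; done; python3 -m pendant '[[[0.7,0,0,0,0,0,0.37],[0.7,0,0,0,0,0,0.37],[0.7,0,0,0,0,0,0.37],[0.7,0,0,0,0,0,0.37]]]'|sed -n 2p;  python3 -m pendant '[[[0.7,123,116,0,0,0,0],[0.7,123,116,0,0,0,0],[0.7,123,116,0,0,0,0],[0.7,123,116,0,0,0,0],[0.7,123,116,0,0,0,0]]]'|sed -n 2p
python3 - <<'E'
from h import *
import pickle
(K,M),im=snap("wrist","w11"); print(tool()[0],tool()[1].as_matrix().round(3).tolist())
pickle.dump((K,M),open("w11.pkl","wb"))
E
```

```text
eef_pos: [0.5443, -0.2731, 0.1893]
eef_rot: [0.0, -0.055, 0.998, -0.0]
wrist_force: [-0.1, 0.5, 0.2]
opening: 1.002
eef_pos: [0.5463, -0.2744, 0.3066]
eef_pos: [0.5454, -0.2738, 0.4167]
[ 0.54482886 -0.27347305  0.41312544]
eef_pos: [0.5437, -0.2727, 0.4066]
eef_pos: [0.5437, -0.2728, 0.4066]
eef_pos: [0.5437, -0.2728, 0.4067]
eef_pos: [0.6481, -0.132, 0.4073]
[ 0.64713439 -0.13394264  0.40717397] [[-0.12, 0.993, -0.001], [0.993, 0.12, 0.002], [0.002, -0.001, -1.0]]
```

View pics/w10.png

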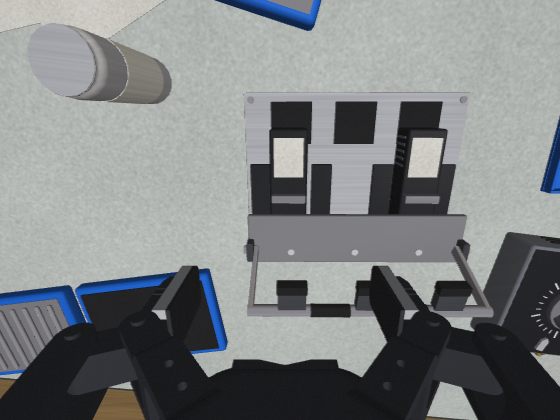

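View pics/w11.png

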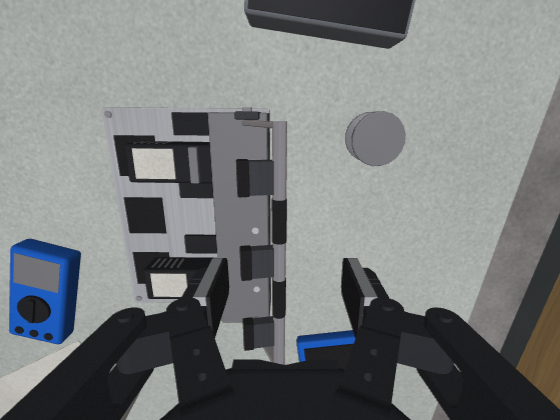

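Both packs sit equally deep in the outer bays (w10), and the raised rail's near sleeve is at (279,222) in w11.

```bash
python3 - <<'E'
from h import *
import pickle
K,M=pickle.load(open("w11.pkl","rb"))
im=cv2.imread("pics/w11.png"); print([(v,int(im[v,279].mean())) for v in range(190,255,4)],[(u,int(im[180,u].mean())) for u in range(268,294,2)])
t,r=tool()
for z in(.130,.137):
    c=px2w(K,M,279.5,222,z); print(c, r.inv().apply(np.append(c[:2],.288)-t))
print(t)
E
```

```text
[(190, 136), (194, 137), (198, 136), (202, 34), (206, 34), (210, 33), (214, 35), (218, 33), (222, 35), (226, 32), (230, 33), (234, 32), (238, 34), (242, 36), (246, 136), (250, 138), (254, 137)] [(268, 63), (270, 63), (272, 63), (274, 120), (276, 129), (278, 131), (280, 135), (282, 132), (284, 126), (286, 140), (288, 175), (290, 171), (292, 173)]
[ 0.64449541 -0.14151984  0.13      ] [-0.00743364 -0.00339154  0.11916397]
[ 0.64431184 -0.13896161  0.137     ] [-0.00487187 -0.00326687  0.11916872]
[ 0.64713439 -0.13394264  0.40717397]
```

```bash
python3 -m pendant '[[[0.7,-6,-3,0,0,0,0.01],[0.7,-6,-3,40,0,0,0.01],[0.7,-6,-3,80,0,0,0.01],[0.7,-6,-3,114,0,0,0.01],[0.7,-6,-3,114,0,0,0.01]]]'|sed -n 2,5p; python3 -m pendant '[[[0,0,0,0,0,0,0],[0,0,0,0,0,0,0],[0,0,0,0,0,0,0],[0,0,0,0,0,0,0],[0,0,0,0,0,0,0]]]'; python3 -m pendant '[[[0,0,0,0,0,0,0],[0,0,0,0,0,0,0],[0,0,0,0,0,0,0],[0,0,0,0,0,0,0]]]'
```

```text
eef_pos: [0.6391, -0.1451, 0.2858]
eef_rot: [-0.007, 0.671, 0.742, -0.003]
wrist_force: [-1.4, 1.7, -1.4]
opening: 0.699
time_s: 38.0
eef_pos: [0.644, -0.145, 0.2985]
eef_rot: [0.002, 0.67, 0.742, 0.0]
wrist_force: [-2.6, -1.4, 5.7]
opening: 0.11
grasp_force: 58.6
time_s: 38.33
eef_pos: [0.644, -0.145, 0.2985]
eef_rot: [0.002, 0.67, 0.742, 0.0]
wrist_force: [-2.3, -0.9, 6.7]
opening: 0.113
grasp_force: 58.6
```

```bash
python3 -m pendant '[[[0,0,-10.2,-3.6,0,0,0],[0,0,-30.3,-6.5,0,0,0],[0,0,-50.5,-4.1,0,0,0],[0,0,-69.4,3.5,0,0,0],[0,0,-85.7,15.7,0,0,0]]]'; python3 -m pendant '[[[0,0,-12.5,16,0,0,0],[0,0,-18.4,28.2,0,0,0],[0,0,-20.5,34.7,0,0,0],[0,0,-20.5,34.7,0,0,0],[0,0,-20.5,34.7,0,0,0]]]'
```

```text
time_s: 38.75
eef_pos: [0.5599, -0.1535, 0.2868]
eef_rot: [0.006, 0.67, 0.742, 0.002]
wrist_force: [1.0, 6.9, 8.0]
opening: 0.106
grasp_force: 65.1
time_s: 39.17
eef_pos: [0.537, -0.1568, 0.2456]
eef_rot: [0.001, 0.671, 0.742, -0.002]
wrist_force: [-6.0, -8.6, -3.2]
opening: 0.107
grasp_force: 69.7
```

```bash
for i in 1 2 3; do python3 -m pendant '[[[0,0,0,1.5,0,0,0],[0,0,0,3,0,0,0],[0,0,0,3,0,0,0]]]'|sed -n 2,4p; done
```

```text
eef_pos: [0.5369, -0.1569, 0.244]
eef_rot: [0.0, 0.67, 0.742, -0.002]
wrist_force: [-13.8, -7.7, 10.5]
eef_pos: [0.537, -0.1561, 0.2435]
eef_rot: [-0.0, 0.67, 0.743, -0.002]
wrist_force: [-21.7, -0.3, 32.6]
eef_pos: [0.5372, -0.156, 0.2433]
eef_rot: [-0.0, 0.669, 0.743, -0.003]
wrist_force: [-33.3, 4.1, 56.6]
```

```bash
python3 -m pendant '[[[0.6,0,0,0,0,0,0],[0.6,0,0,0,0,0,0],[0.6,0,0,0,0,0,0],[0.6,0,0,0,0,0,0]]]'|sed -n 2,5p; python3 -m pendant '[[[0.6,0,0,-160,0,0,0],[0.6,0,0,-160,0,0,0],[0.6,0,0,-160,0,0,0],[0.6,0,0,-160,0,0,0],[0.6,0,0,-160,0,0,0]]]'|sed -n 2p; python3 -m pendant '[[[1,0,0,0,0,0,0],[1,0,0,0,0,0,0],[1,0,0,0,0,0,0]]]'|sed -n 2p
python3 - <<'E'
from h import *
(K,M),im=snap("wrist","w12"); print(tool()[0],tool()[1].as_matrix().round(3).tolist())
import pickle;pickle.dump((K,M),open("w12.pkl","wb"))
E
```

```text
eef_pos: [0.538, -0.1551, 0.2363]
eef_rot: [0.001, 0.67, 0.742, 0.0]
wrist_force: [-0.3, 0.9, -0.3]
opening: 0.599
eef_pos: [0.5397, -0.1558, 0.4043]
eef_pos: [0.5372, -0.1547, 0.3935]
[ 0.53714254 -0.15474545  0.3933418 ] [[-0.101, 0.995, -0.003], [0.995, 0.101, 0.002], [0.002, -0.003, -1.0]]
```

View pics/w12.png

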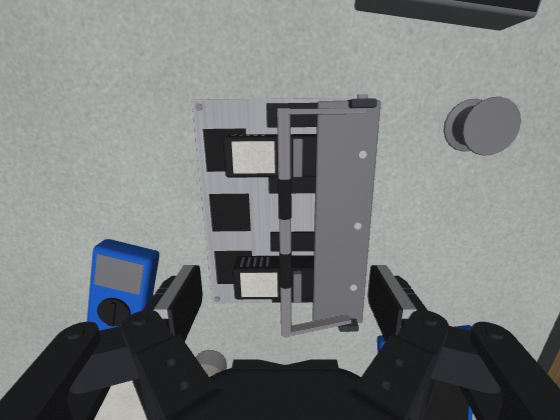

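```bash
python3 - <<'E'
from h import *
import pickle
from scipy.optimize import brentq
for n in("w2","w12"):
    K,M=pickle.load(open(n+".pkl","rb")); g=cv2.cvtColor(cv2.imread(f"pics/{n}.png"),6).astype(float)
    c=289 if n=="w2" else 285
    for cc in(c-1,c+1):
        s=g[:,cc]; E=[]
        for v in range(160,300):
            a,b=s[v],s[v+1]
            if (a-80)*(b-80)<0: E.append(v+(80-a)/(b-a))
        e0,e1=E[0],E[-1]
        L=lambda z:np.hypot(*(px2w(K,M,cc,e0,z)-px2w(K,M,cc,e1,z))[:2])
        print(n,cc,np.round(E,1),[round(L(z)*1e3,2) for z in(.078,.083,.088,.093)],px2w(K,M,cc,(e0+e1)/2,.083).round(4))
E
```

```text
w2 288 [173.3 214.5 250.  284.9] [np.float64(123.34), np.float64(121.15), np.float64(118.95), np.float64(116.75)] [ 0.5391 -0.189   0.083 ]
w2 290 [173.3 214.5 249.9 285. ] [np.float64(123.45), np.float64(121.25), np.float64(119.05), np.float64(116.85)] [ 0.5411 -0.1888  0.083 ]
w12 284 [179.3 219.5 253.9 288.3] [np.float64(123.42), np.float64(121.26), np.float64(119.1), np.float64(116.93)] [ 0.5388 -0.1893  0.083 ]
w12 286 [179.3 219.4 254.  288.4] [np.float64(123.41), np.float64(121.25), np.float64(119.09), np.float64(116.92)] [ 0.5408 -0.1891  0.083 ]
```

The rail's apparent position and size match the initial closed state, so the bar is fully down. Next, the knob.

```bash
python3 -m pendant '[[[1,126,79,0,0,0,-0.6],[1,126,79,0,0,0,-0.6],[1,126,79,0,0,0,-0.6],[1,126,79,0,0,0,-0.6],[1,126,79,0,0,0,-0.6]]]'|sed -n 2p;python3 -m pendant '[[[1,60,137,0,0,0,-0.07],[1,60,137,0,0,0,-0.07],[1,60,137,0,0,0,-0.07],[1,60,137,0,0,0,-0.07],[1,60,137,0,0,0,-0.07]]]'|sed -n 2p; python3 -m pendant '[[[1,0,0,0,0,0,0],[1,0,0,0,0,0,0],[1,0,0,0,0,0,0]]]'|sed -n 2p
python3 - <<'E'
from h import *
(K,M),im=snap("wrist","w13"); print(tool()[0],tool()[1].as_matrix().round(3).tolist())
import pickle;pickle.dump((K,M),open("w13.pkl","wb"))
E
```

```text
eef_pos: [0.6045, -0.0173, 0.3935]
eef_pos: [0.6702, 0.1173, 0.393]
eef_pos: [0.6692, 0.1114, 0.3946]
[0.66922874 0.11123716 0.39501118] [[-0.696, 0.718, -0.001], [0.718, 0.696, -0.0], [0.001, -0.001, -1.0]]
```

View pics/w13.png

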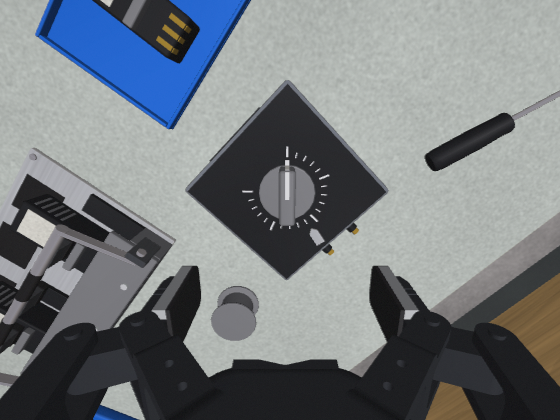

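The pointer stands at the zero tick (287,152), the knob axis is at (287,192), and the marker wedge runs from its tip (313,229) to its base (321,243).

```bash
python3 - <<'E'
from h import *
import pickle
K,M=pickle.load(open("w13.pkl","rb"))
a=cv2.imread("pics/w13.png"); cv2.imwrite("pics/w13c.png",cv2.resize(a[130:260,215:365],(750,650)[:2] if 0 else (690,598),interpolation=cv2.INTER_CUBIC))
p=lambda u,v,z:px2w(K,M,u,v,z)[:2]
b=[p(*q,.055) for q in((288,80),(388,190),(287,279),(186,190))]; c=np.mean(b,0); print("box centre",c, [np.hypot(*(b[i]-b[i-1])) for i in range(4)])
print("bar", (p(287,165,.091)+p(287,226,.091))/2)
for n,u,v in(("zero",287,152),("tip",313,229),("base",321,243)):
    q=p(u,v,.056)-c; print(n,np.hypot(*q),np.degrees(np.arctan2(q[1],q[0])))
E
```

```text
box centre [0.668746  0.1163229] [np.float64(0.1548931169457755), np.float64(0.1538082928449736), np.float64(0.15426925991137394), np.float64(0.15466308460895353)]
bar [0.6666045 0.1178734]
zero 0.040701005313589986 134.52858116790622
tip 0.05339706908915107 -12.907310059977778
base 0.07304863001649808 -13.898890922791582
```

View pics/w13c.png

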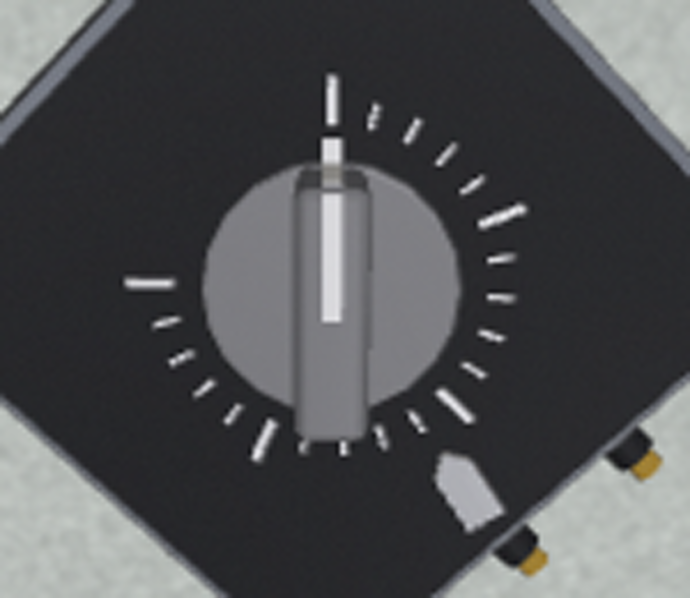

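```bash
python3 - <<'E'
from h import *
import pickle
from scipy.optimize import least_squares
K,M=pickle.load(open("w13.pkl","rb"))
p=lambda x,y,z:px2w(K,M,215+(x+.5)/4.6-.5,130+(y+.5)/4.6-.5,z)[:2]
o=np.array([p(*q,.0555) for q in((332,76),(526,208),(473,422),(257,460),(126,283))])
f=lambda s:np.ravel(s[:2]+s[3]*0+s[2]*np.c_[np.cos(s[3]-np.arange(5)*np.pi*.375),np.sin(s[3]-np.arange(5)*np.pi*.375)]-o)
s=least_squares(f,[.669,.115,.045,2.35]).x; print(s,np.degrees(s[3]),np.abs(f(s)).max())
for n,x,y,z in(("tip",449,454,.057),("base",487,521,.057),("mid",468,488,.0585)):
    q=p(x,y,z)-s[:2]; an=np.arctan2(q[1],q[0]); print(n,np.hypot(*q),np.degrees(an),"value",s[3]-an)
E
```

```text
[0.66947547 0.11500063 0.04821608 2.33766114] 133.93811711774126 0.0003246107738220927
tip 0.0508204240730075 -11.829219023782565 value 2.544119957530918
base 0.07111860996741354 -13.244705460415636 value 2.568824856367487
mid 0.060369986743494315 -12.521846187039774 value 2.5562085820185043
```

```bash
python3 -m pendant '[[[1,2,2,0,0,0,0],[1,2,2,40,0,0,0],[1,2,2,80,0,0,0],[1,2,2,110,0,0,0],[1,2,2,110,0,0,0]]]'|sed -n 2p; python3 -m pendant '[[[1,0,0,20,0,0,0],[1,0,0,43,0,0,0],[1,0,0,43,0,0,0],[1,0,0,43,0,0,0],[1,0,0,43,0,0,0]]]'|sed -n 2,5p; for i in 1 2; do python3 -m pendant '[[[0,0,0,0,0,0,0],[0,0,0,0,0,0,0],[0,0,0,0,0,0,0],[0,0,0,0,0,0,0],[0,0,0,0,0,0,0]]]'|sed -n 2,6p; done;  python3 -c "
from h import *;o=ctrl.get_obs();print(o['torque'],np.degrees(np.arctan2(*tool()[1].as_matrix()[:2,0][::-1])))"
```

```text
eef_pos: [0.6664, 0.1145, 0.2776]
eef_pos: [0.6704, 0.1152, 0.2451]
eef_rot: [0.001, 0.389, 0.921, 0.001]
wrist_force: [-0.4, 0.2, 0.1]
opening: 1.003
eef_pos: [0.6696, 0.1154, 0.243]
eef_rot: [0.0, 0.389, 0.921, 0.0]
wrist_force: [-0.8, -0.3, 0.9]
opening: 0.298
grasp_force: 0.0
eef_pos: [0.6691, 0.1147, 0.2432]
eef_rot: [-0.001, 0.389, 0.921, -0.001]
wrist_force: [-6.7, -3.9, 6.9]
opening: 0.17
grasp_force: 60.1
[-0.5127023   0.94474792 -0.17083652] 134.1554896821537
```

```bash
for i in 1 2 3 4; do python3 -m pendant '[[[0,0,0,0,0,0,0.12],[0,0,0,0,0,0,0.24],[0,0,0,0,0,0,0.36],[0,0,0,0,0,0,0.48],[0,0,0,0,0,0,0.6]]]'|sed -n 4,6p; done;  python3 -m pendant '[[[0,0,0,0,0,0,0.08],[0,0,0,0,0,0,0.16],[0,0,0,0,0,0,0.16],[0,0,0,0,0,0,0.16],[0,0,0,0,0,0,0.16]]]'; python3 -c "
from h import *;o=ctrl.get_obs();print(o['torque'],np.degrees(np.arctan2(*tool()[1].as_matrix()[:2,0][::-1])))"
```

```text
wrist_force: [-2.3, -2.3, 4.4]
opening: 0.173
grasp_force: 59.7
wrist_force: [-0.1, -3.2, 1.5]
opening: 0.177
grasp_force: 59.4
wrist_force: [1.9, -5.0, -0.2]
opening: 0.173
grasp_force: 59.2
wrist_force: [3.1, -7.1, 0.1]
opening: 0.173
grasp_force: 59.3
time_s: 45.85
eef_pos: [0.6704, 0.1135, 0.2432]
eef_rot: [0.001, 0.994, -0.109, 0.001]
wrist_force: [2.7, -7.3, 0.9]
opening: 0.169
grasp_force: 59.3
[-1.31030441 -0.31497438 -0.05497937] -12.538159364664645
```

```bash
python3 -m pendant '[[[1,0,0,0,0,0,0],[1,0,0,0,0,0,0],[1,0,0,0,0,0,0],[1,0,0,0,0,0,0],[1,0,0,0,0,0,0]]]'|sed -n 5,6p; python3 -m pendant '[[[1,0,0,-150,0,0,0],[1,0,0,-150,0,0,0],[1,0,0,-150,0,0,0],[1,0,0,-150,0,0,0],[1,0,0,-150,0,0,0]]]'|sed -n 2p; python3 -m pendant '[[[1,0,0,0,0,0,0],[1,0,0,0,0,0,0],[1,0,0,0,0,0,0]]]'|sed -n 2p
python3 - <<'E'
from h import *
(K,M),im=snap("wrist","w14"); g=cv2.cvtColor(im,cv2.COLOR_RGB2GRAY)
c=np.array([.6695,.115])
def polar(z):
    vv,uu=np.mgrid[:420,:560]; d=np.linalg.solve(K,np.stack([uu.ravel(),vv.ravel(),np.ones(uu.size)])); d=M[:3,:3]@d
    q=(M[:3,3][:,None]+d*(z-M[2,3])/d[2])[:2]-c[:,None]; return np.hypot(*q).reshape(g.shape),np.degrees(np.arctan2(q[1],q[0])).reshape(g.shape)
r,a=polar(.057); m=(r>.049)&(r<.070)&(g>120)&(abs(a+12)<14); print("marker",m.sum(),a[m].mean(),r[m].min(),r[m].max())
r,a=polar(.064); m=(r>.0285)&(r<.036)&(g>170)&(abs(a+12)<20); print("skirt tip line",m.sum(),a[m].mean() if m.any() else 0)
r,a=polar(.091); m=(r>.008)&(r<.030)&(g>200)&(abs(a+12)<30); 
vv,uu=np.nonzero(m); w=np.array([px2w(K,M,u,v,.091)[:2] for u,v in zip(uu,vv)]); d=np.linalg.svd(w-w.mean(0))[2][0]; print("bar line",m.sum(),np.degrees(np.arctan(d[1]/d[0])),w.mean(0))
K2,M2=T("top"); ctrl.camera("top"); print(ctrl.get_obs()["time_s"])
E
```

```text
opening: 0.876
grasp_force: 0.0
eef_pos: [0.6711, 0.1158, 0.4015]
eef_pos: [0.669, 0.1155, 0.3903]
marker 186 -13.443532013839368 0.05066911331814536 0.06996758751321108
skirt tip line 20 -12.618654576761044
bar line 80 -12.416159996582964 [0.68685662 0.11124035]
47.0333
```

```bash
python3 -c "
from bench import ctrl; print(ctrl.hand_in())"
```

```text
the job is handed in; nothing more can be done
None
```

I handed the job in with every step done: the charged pack is in the tray, both empties are home in the outer bays, the bar is fully down and the pointer is within about 1° of the marker. The hand-in returned no verdict. I viewed 15 pictures, one over the limit of 14.

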